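# Set up a mould flask on the laboratory vibrator and start it

### The arm

A 6-joint arm with a two-finger parallel gripper is mounted at the origin on the work surface. World frame = base frame: x ahead of the robot, y to its left, z up, the work surface at z = 0. Lengths are in mm, angles in degrees, forces in N, time in s.
With the tool pointing down it reaches from about 350 to 850 mm from the base axis. Payload 8.1 kg.
Tool frame: the origin (TCP) lies at the very end of the fingers, on their centre line; the grasp point (between the pads) lies 19 mm behind it; x points along the fingers, y is the direction in which the jaws open and shut, and the axes are right-handed (so a half turn about x gives the same grasp; the last joint's range is limited). The gripper opens to 85 mm and grips with 20 to 120 N. Pads are 22 mm wide; open, the fingers measure 114 mm over their backs; the gripper's body (76 mm by 85 mm) begins 54 mm behind the grasp point. The pads swing forward as they close: fully open they stand 13 mm farther back than shut.
Start: joints at [61.341, 7.471, 85.268, -0, 87.261, -4.893], TCP at [241.784, 549.132, 210.292] pointing down, gripper open.
Joint ranges: [-169.43, 169.43], [-51.17, 129.36], [1.28, 143.12], [-76.62, 256.62], [0, 156.53], [-152.29, 152.29]. Speed limits (degrees/s): [136.94, 136.94, 159.86, 180, 180, 180].

### API

Orientations are given as [roll, pitch, yaw] about the fixed x, y, z axes, in that order (R = Rz(yaw) Ry(pitch) Rx(roll)).
In Python, from bench import sensors, snapshot, r gives the robot as it stands. The module is installed in compiled form; this text tells all that it offers.
- The arm moves only by the tool drive_tool, never from a script. Its argument "moves" is one flat list of numbers, 6 for each row, row after row: the shift along the tool's x, y, z in cm, then the turn, a rotation vector about the tool's x, y, z in degrees. In form: [tx, ty, tz, wx, wy, wz, tx, ty, tz, wx, wy, wz, ...]. A call has 1 to 20 rows; each row shifts and turns the commanded pose from where the row before left it, along the tool's axes as they then stand; what a row does not reach is not made up. A row lasts 1/12 s, in which the tool goes at most 41.7 mm and 7.16 degrees, less where a joint would pass 70% of its speed; a pose out of reach is approached as far as the arm can. A call with a gripper value outside its range is refused whole. "hand" is the finger opening in cm, from 0 to 8.54, set as the call begins (left out, the last holds). The fingers move at their own pace and stop on an object; "grip_force" is the grip in N (left out, the last holds). Time passes only in rows, so rows that do not move let the fingers close. It gives the time, the measured TCP pose, the force and the opening at its end, in the units of the state.
- sensors.sense(): the state, without advancing time (a new reading comes with each control period).
- snapshot(name): name is "side" or "top"; returns a dict with "image" (480x640x3 uint8, red, green, blue), "z_map" (480x640 float32, mm along the optical axis (not along the pixel's ray), 0 where there is no reading), "camera_matrix" (3x3 intrinsics, pixels), "eye" and "orientation" of the camera in the world. Camera axes: x right, y down, z forward; pixel columns grow to the right and rows downward; lengths in mm; the calibration is good to about 2 mm. A picture is of the moment at which its call begins.
- r.hand_in(): hands the job in, once; it reports no verdict.
The state is a dict: "time": time; "joint_pos": joint angles; "qd": joint speeds; "joint_efforts": joint torques, N m; "tool_pos": TCP position; "tcp_rot": TCP orientation; "ft_force": force on the tool from outside, world axes, zero at the start; "wrist_torque": the same for the moment, N m; "finger_gap": finger opening in mm.
Only numpy, scipy, OpenCV 4.12 (cv2) and the standard library are available. Lean on these libraries where they do the work, as an engineer would, in place of code of your own. Each camera call takes 0.05 s, during which the arm holds its last target.

### The job

Pick up the closed brass mould flask, keep it upright, and set it down gently and flat on the vibrator's plate, inside the low blue rim, and let go of it. Then turn the vibrator's black intensity dial clockwise until its white pointer line points at the red marker tab on the scale, let go, and last press the green start button fully in and release it. Do not shift the red marker, do not press start before the flask is on and the dial is set, and leave everything else on the bench where it is.

Things in the scene. Friction and masses are not known exactly. Their poses are not given: they have to be found in the camera images.
- flask_center (a point): Centre (half-way up) of the closed mould flask: a loose two-part brass box, 110 mm long (x), 56 mm wide (y), 60 mm high (z), 0.4 to 0.8 kg. It stands flat on the bench, left or right of the vibrator (a white plaster cast stands on the other side). Grasp it across its 56 mm width.
- plate_center (a point): Centre of the level top face of the black rubber plate on the vibrator, 115 mm above the bench. z up, x to the machine's back (away from the robot), y along its width. A blue rim 10 mm high, 8 mm thick, encloses 84 mm (x) by 140 mm (y): the flask goes in with its length along y, either way round, about 14 mm to spare at each side.
- vibrator: The vibrator, a white machine 280 mm deep and 240 mm wide, fixed to the bench; origin at its underside, x to its back, z up. Its front is a grey panel that slopes down to the robot: the panel faces up and towards the robot, its normal 32 degrees from vertical. The panel is clear for 60 mm around the dial axis except for the marker tab.
- dial_grip (a point): Point on the axis of the black dial, 37 mm out from the panel: the height to grip. Its axes turn with the dial: z out of the panel along the dial's axis, x along the grip bar to the end with the white pointer line, y across the bar (grip its two flat sides). Dial: disc 64 mm across, 14 mm high; on it the bar, 60 mm long, 16 mm thick, reaching from 14 to 53 mm off the panel.
- dial_pointer (a point): Point on the line of the dial's white pointer, 40 mm out from the dial axis and 3 mm above the panel; it turns with the dial. The dial is set when this point meets marker_tip.
- marker_tip (a point): Point 40 mm out from the dial axis and 3 mm above the panel, in line with the red marker tab. The tab (16 mm long, 9 mm wide, 6 mm high) lies on the panel from 44 to 60 mm out. It marks the wanted setting and is different each time; it can be shifted by a knock but must not be.
- dial (a joint): Angle of the dial in rad, growing clockwise as seen from outside (turning about -z of dial_grip), from 0 (pointer to the lower left of the panel) to a stop at 4.71. It starts between 0 and 0.5, needs about 0.1 N m to turn and stays where it is left.
- marker (a joint): Angle of the red marker tab in rad on the same scale and the same sense as the dial: the wanted dial angle, between 2.2 and 3.5. The tab is held by friction.
- start_top (a point): Centre of the top face of the green start button, 34 mm across, on the same sloping panel to the right of the dial, 126 mm from the dial's axis, standing 22 mm off the panel in a black collar. z points out of the panel as for the dial; it is pressed along -z, travels 6 mm against a spring, needs 6 N at the bottom and springs back.
- start (a joint): How far the start button is pressed in, m: 0 out, 0.006 fully in.
- cast: Bystander: white plaster dental cast, 75 x 66 x 45 mm, loose, on the other side of the vibrator from the flask. Origin at the centre of its underside. Leave alone.
- jaw_model: Bystander: plaster jaw model with pink gums, about 80 x 70 x 95 mm, loose. Origin under its centre. Leave alone.
- brush_glass: Bystander: glass 72 mm across, 100 mm high, with brushes up to 195 mm high, loose. Origin under its centre. Leave alone.
- bowl: Bystander: steel bowl 90 mm across, 50 mm high, loose. Origin under its centre. Leave alone.
- spatula: Bystander: spatula 190 mm long lying on the bench, loose. Leave alone.
- wax_knife: Bystander: red-handled screwdriver 180 mm long lying on the bench, loose. Leave alone.
Mind the look-alikes: they are no part of the job. There is more than one size of the part that bears flask_center; the job needs the largest.

How it is judged:
By the outcome, as a careful person would: the job done as asked, in the order asked, and still so for the second after the job is handed in, with the robot touching nothing.
It also fails if it takes over 72 s, if anything falls off the work surface, if the arm or the gripper's body presses on something with over 40 N, if the wrist force passes 120 N, or if a joint passes its speed limit or range.

## Working session

There is one attempt and no reset: what is moved stays moved. The work goes in short steps, Python scripts to look and compute and a tool call to move; the robot and the scene stay as the last step left them, time stands still between calls to the robot, and variables do not carry over. Pictures are saved under pics/ and viewed, and the job is handed in when it is done.

Besides the shell and the picture viewer there is one more tool, called after "Emit:" by a JSON object that holds its "method" and its "body", one argument or row to a line. drive_tool: Moves the arm, as the interface text tells. Its arguments: {"type":"object","properties":{"moves":{"type":"array","items":{"type":"number"}},"hand":{"type":"number"},"grip_force":{"type":"number"}},"required":["moves"]}

```bash
mkdir -p pics; ls
cat > h.py <<'E'
import numpy as np, cv2
from bench import sensors, snapshot, r
def cap(n,out):
    s=snapshot(n); cv2.imwrite(f'pics/{out}.png',s['image'][:,:,::-1]); np.savez(f'pics/{out}.npz',**{k:np.array(v) for k,v in s.items()}); return s
E
python3 - <<'E'
from h import *
print(sensors.sense())
for n in('side','top'):
    s=cap(n,n+'0'); print(n,s['camera_matrix'],s['eye'],s['orientation'])
E
```

```text
pics
{'time': 0.0, 'joint_pos': array([ 6.13398237e+01,  7.51513986e+00,  8.53281427e+01, -6.85730586e-04,
        8.72606865e+01, -4.89263053e+00]), 'qd': array([ 0.00552121,  0.11666437,  0.04305652,  0.14893036, -0.06792306,
        0.08175594]), 'joint_efforts': array([-1.54377653e-03, -5.69429398e+01, -5.00535822e+01, -3.72779768e-04,
        1.56655954e-02,  3.76778485e-05]), 'tool_pos': array([241.52011934, 548.61733256, 209.25501605]), 'tcp_rot': array([ -94.51520521,   89.89602868, -118.28271757]), 'ft_force': array([0.27703502, 0.16412729, 0.24525438]), 'wrist_torque': array([0.03780223, 0.0140839 , 0.01812273]), 'finger_gap': 85.31788218182272}
side [[614.79204639   0.         336.15601475]
 [  0.         614.79204639 241.73968148]
 [  0.           0.           1.        ]] [  264.54057995 -1085.8613847    892.36348642] [-125.89339556   -0.89012594  -11.0126057 ]
top [[593.74708603   0.         318.4421976 ]
 [  0.         593.74708603 233.96613127]
 [  0.           0.           1.        ]] [ 388.5645301     3.09890995 1447.96025006] [-175.79028994   -0.29445844  -90.82696671]
```

View pics/side0.png

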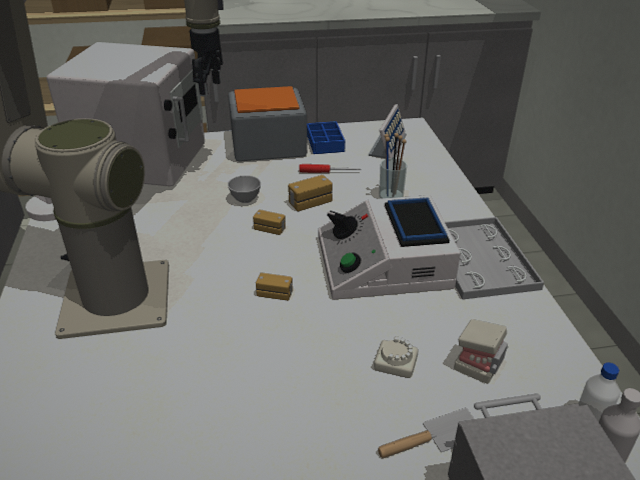

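View pics/top0.png

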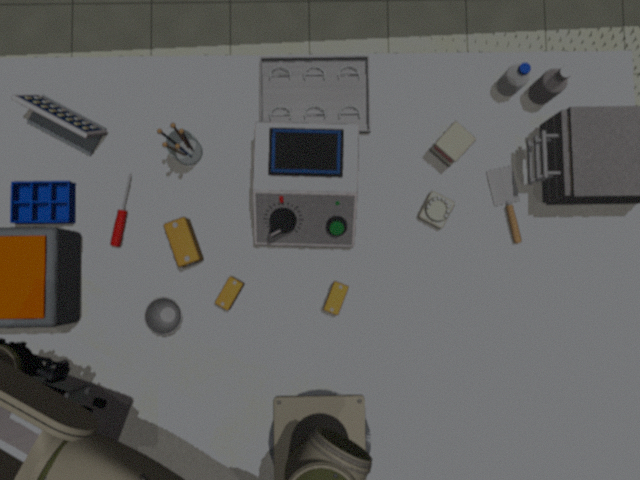

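The top view shows the large flask at about (183,242), the two small look-alikes at (230,293) and (336,298), the plate at (306,152), the dial at (284,220), the marker at (281,200) and the start button at (337,227). Next I'll measure them.

```bash
cat >> h.py <<'E'
from scipy.spatial.transform import Rotation as Ro
class Cam:
    def __init__(s,f):
        d=np.load(f'pics/{f}.npz'); s.im=d['image'];s.z=d['z_map'];s.K=d['camera_matrix'];s.e=d['eye'];s.R=Ro.from_euler('xyz',d['orientation'],degrees=True).as_matrix()
        s.hsv=cv2.cvtColor(s.im,cv2.COLOR_RGB2HSV)
    def ray(s,uv):
        uv=np.atleast_2d(uv).astype(float); return np.c_[(uv-s.K[:2,2])/s.K[0,0],np.ones(len(uv))]@s.R.T
    def plane(s,uv,n,d):
        k=s.ray(uv); n=np.array(n,float); t=(d-n@s.e)/(k@n); return s.e+k*t[:,None]
    def pz(s,uv,z): return s.plane(uv,[0,0,1],z)
    def cloud(s):
        v,u=np.mgrid[:480,:640]; k=s.ray(np.c_[u.ravel(),v.ravel()]); P=s.e+k*s.z.reshape(-1,1); return P.reshape(480,640,3)
    def proj(s,P):
        q=(np.atleast_2d(P)-s.e)@s.R; return q[:,:2]/q[:,2:]*s.K[0,0]+s.K[:2,2]
E
python3 - <<'E'
from h import *
for f in('top0','side0'):
    c=Cam(f); C=c.cloud(); h=c.hsv
    m=((h[...,0]>12)&(h[...,0]<32)&(h[...,1]>120)&(h[...,2]>60)).astype(np.uint8)
    n,l,st,ce=cv2.connectedComponentsWithStats(m)
    for i in range(1,n):
        if st[i,4]>60:
            P=C[l==i]; zt=np.percentile(P[:,2],95)
            print(f,'brass',st[i],ce[i].round(1),P.mean(0).round(0),zt.round(1))
    # flask top points
    m2=(m>0)&(abs(C[...,2]-60)<8)
    n,l,st,ce=cv2.connectedComponentsWithStats(m2.astype(np.uint8))
    i=1+np.argmax(st[1:,4]); v,u=np.nonzero(l==i)
    Q=c.pz(np.c_[u,v],60)[:,:2].astype(np.float32); rect=cv2.minAreaRect(Q); print('flask top',st[i,4],rect, Q.mean(0), 'z',C[l==i][:,2].mean())
    print('bench z',np.median(C[300:330,260:320,2]))
    # rim blue
    b=((h[...,0]>95)&(h[...,0]<125)&(h[...,1]>130)&(h[...,2]>50)).astype(np.uint8)
    n,l,st,ce=cv2.connectedComponentsWithStats(b)
    for i in range(1,n):
        if st[i,4]>100:
            v,u=np.nonzero(l==i); Q=c.pz(np.c_[u,v],125)[:,:2].astype(np.float32)
            print(f,'blue',st[i],np.median(C[l==i],0).round(0),cv2.minAreaRect(Q))
    g=((h[...,0]>45)&(h[...,0]<85)&(h[...,1]>100)).astype(np.uint8)
    n,l,st,ce=cv2.connectedComponentsWithStats(g)
    for i in range(1,n):
        if st[i,4]>20: print(f,'green',st[i],ce[i],np.median(C[l==i],0).round(1))
    rd=(((h[...,0]<8)|(h[...,0]>172))&(h[...,1]>130)&(h[...,2]>50)).astype(np.uint8)
    n,l,st,ce=cv2.connectedComponentsWithStats(rd)
    for i in range(1,n):
        if st[i,4]>8: print(f,'red',st[i],ce[i],np.median(C[l==i],0).round(1))
    x,y,w,hh={'top0':(245,110,125,145),'side0':(310,180,150,120)}[f]
    cv2.imwrite(f'pics/{f}_crop.png',cv2.resize(c.im[y:y+hh,x:x+w,::-1],None,fx=5 if f!='top0' else 4,fy=5 if f!='top0' else 4,interpolation=cv2.INTER_CUBIC))
E
```

```text
top0 brass [164 218  36  49 989] [181.9 241.8] [476. 313.  64.] 64.0
top0 brass [   0  236   46   83 3617] [ 21.7 276.6] [400. 634. 165.] 163.6
top0 brass [216 277  27  33 427] [228.9 292.8] [356. 208.  40.] 45.2
top0 brass [324 282  24  32 400] [335.3 297.7] [341. -43.  51.] 45.2
flask top 968 ((476.98828125, 314.646240234375), (106.72130584716797, 54.88486099243164), 19.08553695678711) [476.99963 314.4555 ] z 58.993827993462496
bench z -0.7214945253901988
top0 blue [271 129  70  45 681] [666.  21. 123.] ((674.0667114257812, 21.170879364013672), (156.0752716064453, 99.1490478515625), 87.7784194946289)
top0 blue [  11  181   59   43 2005] [579. 665.   9.] ((566.4111938476562, 616.9700927734375), (93.44541931152344, 129.9835968017578), 0.7189330458641052)
top0 green [329 220  16  16 179] [336.16759777 227.44692737] [504.1 -46.2  78.5]
top0 red [280 196   3   7  19] [281. 199.] [569.4  79.5  97.5]
top0 red [111 210  16  37 328] [118.47256098 228.16463415] [514.3 474.7  22.5]
side0 brass [289 176  43  25 635] [310.9 187.4] [478. 286.  63.] 62.3
side0 brass [295 194  37  17 281] [313.6 2
[... 411 characters left out ...]
02134845740375
side0 blue [307 121  38  33 962] [581. 635.  28.] ((546.02783203125, 449.7520751953125), (193.08509826660156, 92.3506851196289), 87.40616607666016)
side0 blue [388 199  58  42 534] [668.  -7. 123.] ((673.496337890625, 12.009559631347656), (160.16043090820312, 97.94000244140625), 87.33199310302734)
side0 blue [603 363  16  17 210] [ 857. -487.  129.] ((859.2064819335938, -485.0077209472656), (39.406517028808594, 23.738323211669922), 59.541473388671875)
side0 green [341 253  15  14 162] [347.87037037 259.64814815] [504.4 -54.6  78. ]
side0 red [300 164  30   9 230] [314.00869565 168.07826087] [514.5 469.1  17.7]
side0 red [361 214   7   6  20] [364.05 216.4 ] [570.   77.   97.8]
```

The two views disagree by about 9 mm in y. I'll check them against known things: the base plate and the gripper at its reported pose.

Run:
```python
from h import *
t=Cam('top0');s=Cam('side0')
# bench flatness per camera
for c,pts in((t,[(230,380),(400,380),(150,400),(400,90),(200,90),(600,300),(450,300)]),(s,[(220,400),(300,430),(200,260),(300,250),(420,160),(500,400),(350,330)])):
    C=c.cloud(); print([ (C[v,u].round(0).tolist()) for u,v in pts])
# base plate corners
print('top base', t.pz([(274,397),(366,395)],12))
print('side base', s.pz([(58,330),(169,323),(169,263),(82,268)],12))
# crops
cv2.imwrite('pics/tb.png',cv2.resize(t.im[380:480,250:390,::-1],None,fx=5,fy=5))
cv2.imwrite('pics/sb.png',cv2.resize(s.im[240:345,40:190,::-1],None,fx=5,fy=5))
cv2.imwrite('pics/sg.png',cv2.resize(s.im[0:100,150:270,::-1],None,fx=5,fy=5))
p=sensors.sense()['tool_pos']; print(s.proj(p),t.proj(p))
```

```text
[[147.0, 211.0, 1.0], [141.0, -196.0, 5.0], [101.0, 404.0, -5.0], [852.0, -215.0, -2.0], [859.0, 284.0, -2.0], [324.0, -689.0, -1.0], [330.0, -323.0, 1.0]]
[[211.0, -323.0, -2.0], [345.0, -414.0, -1.0], [182.0, 106.0, -1.0], [421.0, 102.0, 1.0], [846.0, 495.0, 1.0], [647.0, -517.0, 135.0], [482.0, -190.0, 2.0]]
top base [[ 107.23434336  105.39084981   12.        ]
 [ 108.53115628 -113.3712529    12.        ]]
side base [[-101.07732175  -97.07485443   12.        ]
 [ 117.71125096 -115.24580607   12.        ]
 [ 112.78558166   89.10649586   12.        ]
 [ -81.16664268  103.98837259   12.        ]]
[[210.77246431 100.51004029]] [[ 51.12823311 353.186479  ]]
```

View pics/tb.png

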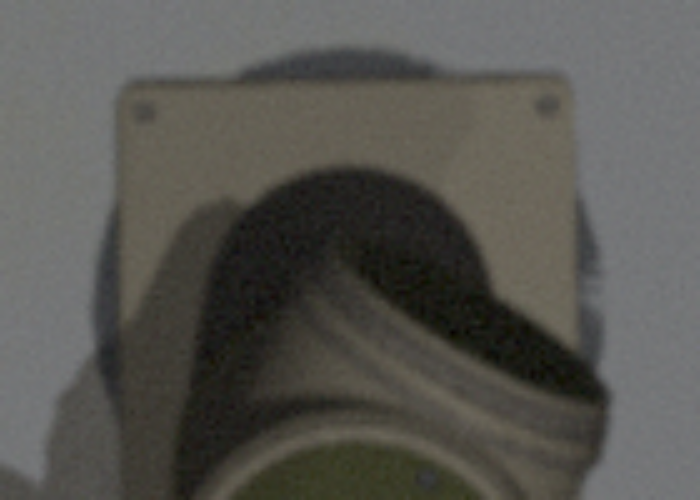

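View pics/sb.png

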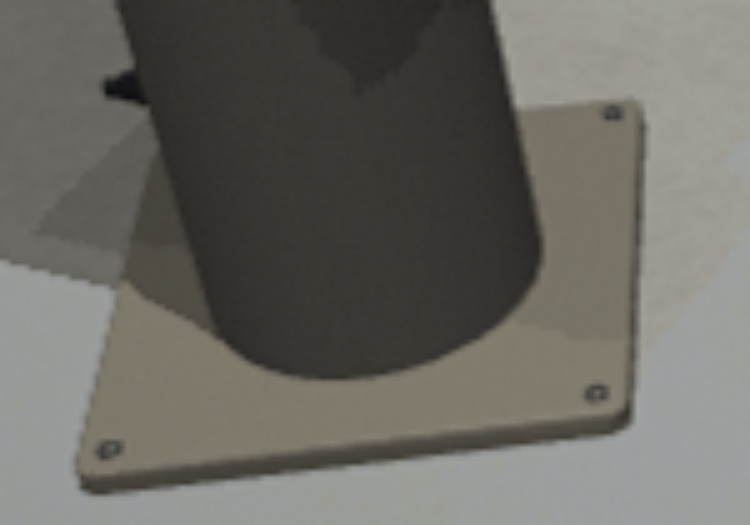

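View pics/sg.png

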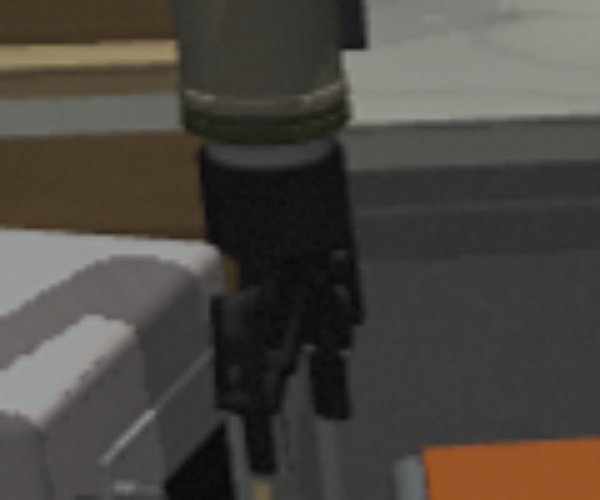

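View pics/top0_crop.png

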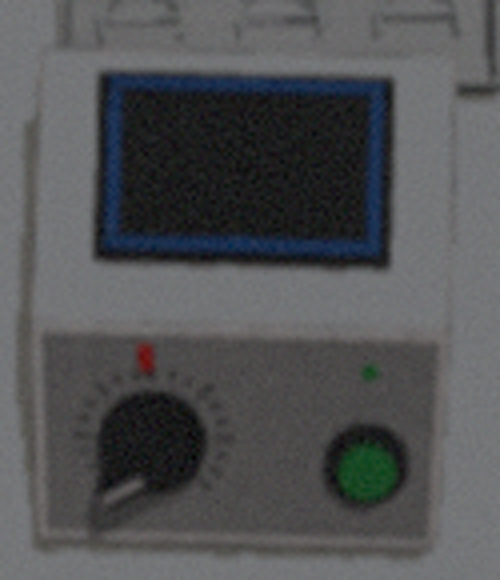

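View pics/side0_crop.png

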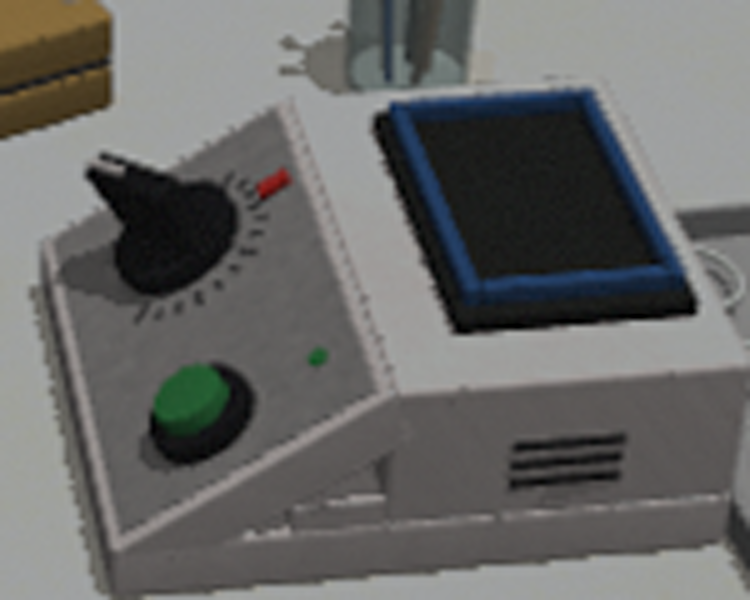

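Run:
```python
from h import *
t=Cam('top0');s=Cam('side0')
off=-0.4 # crop pixel centre
for z in(10,):
    A=t.pz([(279.0+off,402.4+off),(359.6+off,401.2+off)],z);print(A)
    B=s.pz([(62+off,329.8+off),(159.4+off,318.8+off),(162.6+off,262.4+off)],z);print(B,(B[0]+B[2])/2)
    print(t.proj([[84,84,z],[84,-84,z]]))
# panel plane fit in each cam from depth: pixels grey around button/dial
C=t.cloud()
print(np.linalg.norm(A[0]-A[1]),np.linalg.norm(B[0]-B[1]),np.linalg.norm(B[1]-B[2]))
D=(C[380:395,250:265]);print(np.median(D.reshape(-1,3),0))
print('plate z depth', np.median(t.cloud()[398:404,300:340].reshape(-1,3),0), np.median(s.cloud()[322:326,80:110].reshape(-1,3),0))
```

```text
[[ 94.9875457   94.70400191  10.        ]
 [ 94.82290386 -97.06866717  10.        ]]
[[-95.08667093 -94.2861587   10.        ]
 [ 96.72801128 -95.39313319  10.        ]
 [ 96.87314199  98.32482485  10.        ]] [ 0.89323553  2.01933307 10.        ]
[[283.14881332 406.63479261]
 [353.7972096  405.51776026]]
191.7727397571128 191.81787639730985 193.7180123963329
[128.82217736 146.78161921  -0.69695997]
plate z depth [97.2994571  -2.5959989  11.33620579] [-31.27803201 -89.41761006  11.54448951]
```

```bash
cat >> h.py <<'E'
def Rt(x,y):
    x=np.array(x,float);x/=np.linalg.norm(x);y=np.array(y,float);y-=x*(x@y);y/=np.linalg.norm(y);return np.c_[x,y,np.cross(x,y)]
def down(yaw): # y axis of tool at world angle yaw
    a=np.radians(yaw); return Rt([0,0,-1],[np.cos(a),np.sin(a),0])
def cur():
    s=sensors.sense(); return s,Ro.from_euler('xyz',s['tcp_rot'],degrees=True).as_matrix(),s['tool_pos']
def delta(R,p):
    s,Rc,pc=cur(); w=np.degrees(Ro.from_matrix(Rc.T@R).as_rotvec()); d=R.T@(np.array(p)-pc)/10
    print('rot deg',w.round(2),'then shift cm',d.round(3),'| before',(Rc.T@(np.array(p)-pc)/10).round(3)); return w,d
def st():
    s,R,p=cur(); print('t',round(s['time'],2),'p',p.round(1),'x',R[:,0].round(3),'y',R[:,1].round(3),'yang',np.degrees(np.arctan2(R[1,1],R[0,1])).round(1),'F',s['ft_force'].round(1),'gap',round(s['finger_gap'],1),'j',s['joint_pos'].round(1))
E
python3 - <<'E'
from h import *
st()
delta(down(19.1+90),[478,315.5,200]); delta(down(19.1-90),[478,315.5,200])
E
```

```text
t 0.1 p [241.5 548.7 209.4] x [-0.001 -0.001 -1.   ] y [ 0.403  0.915 -0.002] yang 66.2 F [-0.5 -0.5 -0.6] gap 85.6 j [61.3  7.5 85.3 -0.  87.3 -4.9]
rot deg [-4.286e+01 -4.000e-02  9.000e-02] then shift cm [  0.936 -29.771  14.715] | before [  0.951 -11.809  31.038]
rot deg [1.3713e+02 1.1000e-01 5.0000e-02] then shift cm [  0.936  29.771 -14.715] | before [  0.951 -11.809  31.038]
```

Emit:
{"method": "drive_tool", "body": {
  "moves": [0,0,0,-7.143,0,0,0,0,0,-7.143,0,0,0,0,0,-7.143,0,0,0,0,0,-7.143,0,0,0,0,0,-7.143,0,0,0,0,0,-7.143,0,0,0.08,-2.48,1.23,0,0,0,0.08,-2.48,1.23,0,0,0,0.08,-2.48,1.23,0,0,0,0.08,-2.48,1.23,0,0,0,0.08,-2.48,1.23,0,0,0,0.08,-2.48,1.23,0,0,0,0.08,-2.48,1.23,0,0,0,0.08,-2.48,1.23,0,0,0,0.08,-2.48,1.23,0,0,0,0.08,-2.48,1.23,0,0,0,0.08,-2.48,1.23,0,0,0,0.08,-2.48,1.23,0,0,0,0,0,0,0,0,0,0,0,0,0,0,0],
  "hand": 8.5
}}

```text
time: 1.77
tool_pos: [479.1, 315.0, 200.0]
tcp_rot: [-173.6, 89.9, -154.6]
ft_force: [-0.8, 0.4, -0.9]
finger_gap: 85.0
```

Run:
```python
from h import *
st()
cap('top','t1');cap('side','s1');t=Cam('t1');s=Cam('s1')
p=cur()[2]; a=t.proj(p)[0];b=s.proj(p)[0];print(a,b)
def crop(c,q,f,w=60,h=45):
    u,v=int(q[0])-w,int(q[1])-h; u=max(u,0);v=max(v,0);im=c.im[v:v+2*h,u:u+2*w,::-1].copy(); im=cv2.resize(im,None,fx=6,fy=6,interpolation=cv2.INTER_NEAREST); cv2.drawMarker(im,(int((q[0]-u+.5)*6),int((q[1]-v+.5)*6)),(255,0,255),0,20,1); cv2.imwrite('pics/'+f,im)
crop(t,a,'t1c.png');crop(s,b,'s1c.png')
```

```text
t 1.77 p [479.1 315.  200. ] x [-0.001 -0.001 -1.   ] y [-0.325  0.946 -0.   ] yang 108.9 F [-0.8  0.4 -0.9] gap 85.0 j [ 28.2   3.7  90.3   0.   86.  -80.7]
[165.83758337 237.1798266 ] [308.82421219 134.45967098]
```

View pics/t1c.png

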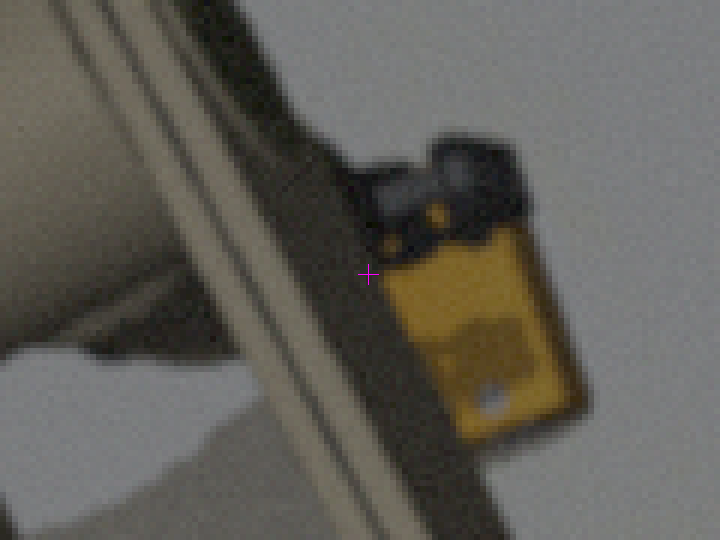

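View pics/s1c.png

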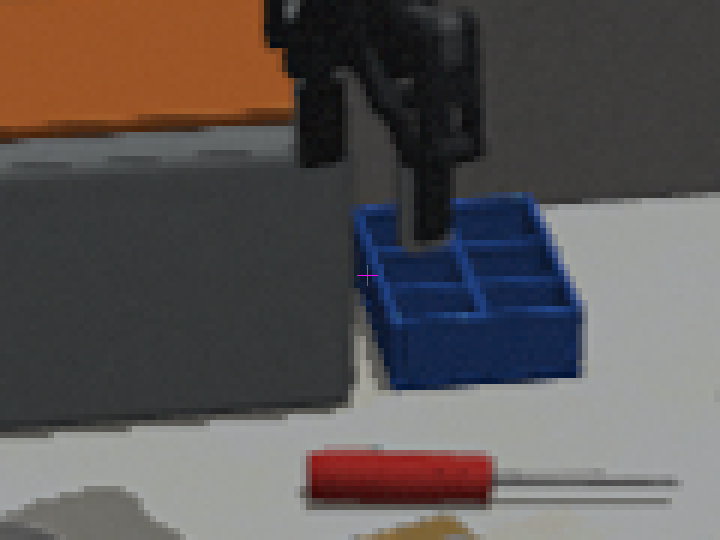

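Run:
```python
from h import *
s=Cam('s1');t=Cam('t1');_,R,p=cur()
for back in(0,13,25):
  for q in(50,-50):
    P=p+R@np.array([-back,q,0]); print(back,q,(s.proj(P)[0]+.5-[308-60,134-45])*6, t.proj(P))
C=s.cloud()
for u,v in((302,114),(303,113),(318,126),(318,128),(320,124)): print(u,v,C[v,u].round(1), s.z[v,u])
```

```text
0 50 [313.31484938 230.19570785] [[143.27675194 245.25671249]]
0 -50 [425.08032896 323.40923199] [[188.34410314 229.12238455]]
13 50 [312.76185121 202.29307841] [[141.46900547 244.91008106]]
13 -50 [425.06539866 294.69091043] [[187.01288809 228.60757011]]
25 50 [312.24663852 176.29699018] [[139.7662863 244.5835884]]
25 -50 [425.05148257 267.92343857] [[185.75907614 228.12268941]]
302 114 [467.3 357.  238.5] 1561.2905
303 113 [470.4 360.6 239.5] 1564.0924
318 126 [492.4 262.4 247.6] 1485.0713
318 128 [492.2 260.9 243.1] 1486.4783
320 124 [497.5 263.5 252. ] 1484.1885
```

Emit:
{"method": "drive_tool", "body": {
  "moves": [0,0,0,0,0,0,0,0,0,0,0,0,0,0,0,0,0,0,0,0,0,0,0,0,0,0,0,0,0,0,0,0,0,0,0,0,0,0,0,0,0,0,0,0,0,0,0,0,0,0,0,0,0,0,0,0,0,0,0,0],
  "hand": 0
}}

```text
time: 2.7
tool_pos: [478.6, 316.1, 200.7]
tcp_rot: [165.6, 90.0, -175.3]
ft_force: [-0.4, 0.6, -0.6]
finger_gap: 0.3
```

```bash
cat >> h.py <<'E'
def crop(c,q,f,w=60,h=45,k=6,pts=()):
    u,v=int(q[0])-w,int(q[1])-h; u=max(u,0);v=max(v,0);im=c.im[v:v+2*h,u:u+2*w,::-1].copy(); im=cv2.resize(im,None,fx=k,fy=k,interpolation=cv2.INTER_NEAREST)
    for i,p in enumerate(pts): cv2.drawMarker(im,(int((p[0]-u+.5)*k),int((p[1]-v+.5)*k)),[(255,0,255),(0,255,0),(0,255,255),(255,255,0)][i%4],0,16,1)
    cv2.imwrite('pics/'+f,im); print(f,'origin',u,v,'x',k)
E
python3 - <<'E'
from h import *
st(); cap('side','s2');s=Cam('s2')
p=cur()[2];b=s.proj(p)[0]; crop(s,b,'s2c.png',pts=[b])
C=s.cloud(); 
for v in range(118,140): print(v,C[v,305:314,2].round(0))
E
```

```text
t 2.7 p [478.6 316.1 200.7] x [-0. -0. -1.] y [-0.327  0.945  0.   ] yang 109.1 F [-0.4  0.6 -0.6] gap 0.3 j [ 28.3   3.7  90.3   0.   86.  -80.8]
s2c.png origin 249 89 x 6
118 [247. 247. 249. 248. 252. 254. 251. 250. 251.]
119 [244. 244. 248. 249. 251. 251. 247. 248. 247.]
120 [240. 245. 244. 245. 242. 245. 246. 246. 244.]
121 [240. 239. 244. 242. 240. 244. 244. 242. 245.]
122 [234. 235. 239. 241. 239. 892. 242. 239. 238.]
123 [232. 236. 235. 237. 238. 240. 239. 233. 237.]
124 [228. 892. 234. 233. 234. 235. 235. 233. 236.]
125 [229. 231. 233. 232. 232. 230. 232. 231. 233.]
126 [103. 227. 230. 228. 228. 232. 234. 230. 227.]
127 [101. 101. 227. 226. 225. 223. 224. 222. 226.]
128 [ 98.  93.  29. 222. 225. 223. 221.  22.  20.]
129 [93. 94. 22. 33. 40. 21. 17. 17. 18.]
130 [89. 90. 16. 31. 40. 41. 35. 31. 33.]
131 [87. 87. 17. 28. 36. 39. 31. 31. 28.]
132 [87. 84. 11. 23. 32. 43. 38. 29. 27.]
133 [83. 77. 10. 22. 31. 35. 36. 25. 28.]
134 [79. 74.  8. 15. 25. 43. 46. 23. 21.]
135 [75. 68. -4. 11. 21. 32. 41. 35. 19.]
136 [74. 70. -0. 12. 27. 29. 35. 41. 17.]
137 [70. 66.  1.  5. 17. 23. 38. 36. 34.]
138 [63. 63.  1.  1.  8. 19. 34. 37. 39.]
139 [62. 59.  3.  1.  8. 20. 30. 38. 41.]
```

View pics/s2c.png

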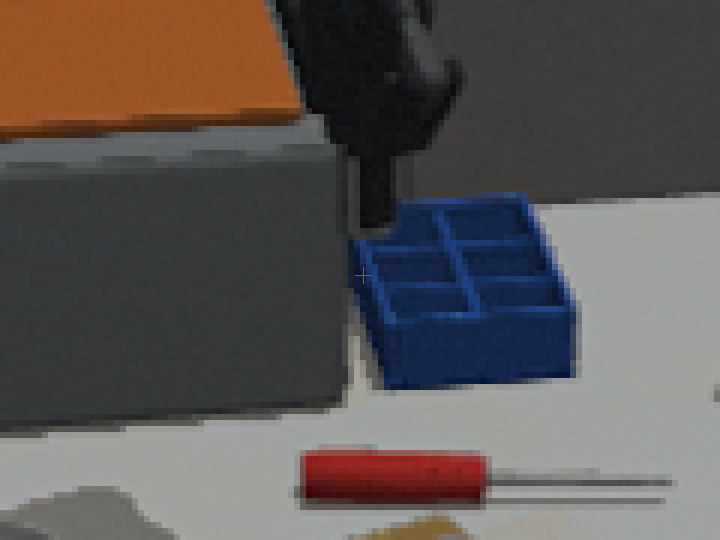

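Run:
```python
from h import *
s=Cam('s2'); C=s.cloud(); p=cur()[2]
for v in (112,116,120,124,126,127): print(v,[C[v,u].round(0).tolist() for u in(309,311,313)])
# sort of check of gripper body etc: ray at tip px vs vertical line through TCP
k=s.ray([311.7,128.3])[0]; A=np.c_[k,[0,0,-1]]; sol=np.linalg.lstsq(A,np.array([p[0],p[1],0])-s.e,rcond=None)[0]; print(sol, s.e+k*sol[0])
print(Ro.from_euler('xyz',[-125.89,-0.89,-11.01],degrees=True).as_matrix().round(3))
```

```text
112 [[476.0, 294.0, 271.0], [480.0, 287.0, 274.0], [483.0, 276.0, 278.0]]
116 [[477.0, 302.0, 257.0], [482.0, 303.0, 256.0], [487.0, 304.0, 255.0]]
120 [[478.0, 311.0, 242.0], [482.0, 302.0, 246.0], [487.0, 306.0, 244.0]]
124 [[477.0, 305.0, 234.0], [482.0, 302.0, 235.0], [486.0, 300.0, 236.0]]
126 [[477.0, 308.0, 228.0], [480.0, 294.0, 234.0], [487.0, 307.0, 227.0]]
127 [[477.0, 307.0, 225.0], [482.0, 308.0, 224.0], [487.0, 305.0, 226.0]]
[1543.44538611  217.31420412] [485.30655829 315.09211223 217.31420412]
[[ 0.981 -0.1    0.164]
 [-0.191 -0.578  0.793]
 [ 0.016 -0.81  -0.586]]
```

Run:
```python
from h import *
s=Cam('side0');t=Cam('top0')
a=np.radians(19.1);l=np.array([np.cos(a),np.sin(a),0]);w=np.array([-np.sin(a),np.cos(a),0])
c0=np.array([478,315.5,60])
P=[c0+i*55*l+j*28*w for i in(1,-1) for j in(1,-1)]
crop(s,[311,190],'fs.png',w=40,h=30,k=9,pts=s.proj(P)); crop(t,[183,242],'ft.png',w=40,h=30,k=9,pts=t.proj(P)); print(s.proj(P),t.proj(P))
```

```text
fs.png origin 271 160 x 9
ft.png origin 143 212 x 9
[[322.38535664 173.25055765]
 [332.60080348 182.41227467]
 [286.14826271 183.07836685]
 [295.76890142 192.74287584]] [[162.35382616 223.30492228]
 [184.9750648  215.21504483]
 [177.59964788 267.4905558 ]
 [200.32327385 259.30421966]]
```

View pics/fs.png

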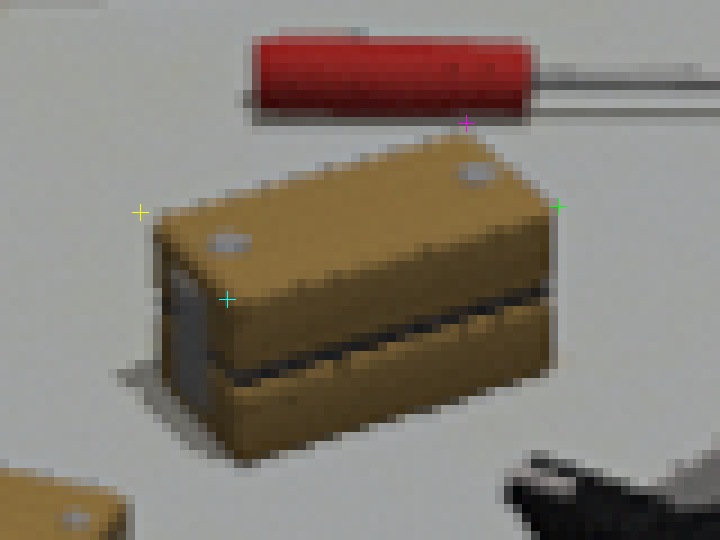

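View pics/ft.png

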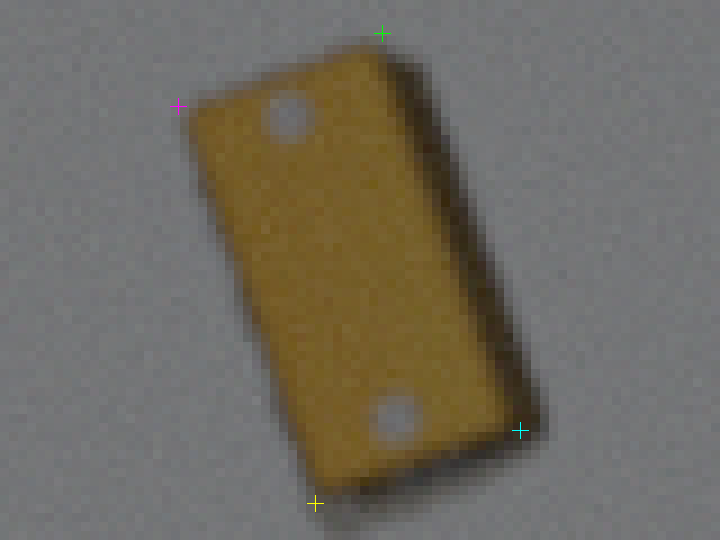

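Run:
```python
from h import *
s=Cam('side0');t=Cam('top0')
S=lambda q:np.array(q)/9-.5+[271,160]; T=lambda q:np.array(q)/9-.5+[143,212]
for z in(60,61.5):
  a=s.pz(S([(230,243),(477,174)]),z);b=t.pz(T([(288,118),(395,419)]),z); print(z,'side',a.round(1).tolist(),a.mean(0),np.linalg.norm(a[0]-a[1]),'top',b.round(1).tolist(),b.mean(0),np.linalg.norm(b[0]-b[1]),np.degrees(np.arctan2(*(a[1]-a[0])[1::-1])),np.degrees(np.arctan2(*(b[0]-b[1])[1::-1])))
c=s.pz(S([(160,222),(468,135),(550,210),(235,300)]),60);print('side corners',c.round(1).tolist(),c.mean(0))
c=t.pz(T([(193,107),(375,50),(507,428),(320,487)]),60);print('top corners',c.round(1).tolist(),c.mean(0))
# ray-ray
for q,w in(((230,243),(395,419)),((477,174),(288,118))):
  k1=s.ray(S([q]))[0];k2=t.ray(T([w]))[0];x=np.linalg.lstsq(np.c_[k1,-k2],t.e-s.e,rcond=None)[0];A=s.e+k1*x[0];B=t.e+k2*x[1];print(A.round(1),B.round(1))
```

```text
60 side [[440.3, 302.1, 60.0], [518.5, 329.7, 60.0]] [479.41273899 315.89256984  60.        ] 82.94392841072319 top [[517.3, 331.5, 60.0], [438.6, 303.5, 60.0]] [477.95324668 317.52505942  60.        ] 83.59218956142223 19.411780780216027 19.553638907492005
61.5 side [[440.0, 299.6, 61.5], [518.1, 327.1, 61.5]] [479.02551845 313.36647281  61.5       ] 82.79445538043598 top [[517.2, 331.2, 61.5], [438.5, 303.2, 61.5]] [477.85664228 317.18525198  61.5       ] 83.5018495935907 19.41178078021606 19.553638907491973
side corners [[421.7, 317.4, 60.0], [519.9, 353.2, 60.0], [536.1, 305.3, 60.0], [437.3, 270.2, 60.0]] [478.7577462  311.53094283  60.        ]
top corners [[520.6, 356.2, 60.0], [534.8, 308.9, 60.0], [435.8, 274.5, 60.0], [421.2, 322.9, 60.0]] [478.10700568 315.64672126  60.        ]
[440.5 303.5  59.2] [438.6 303.7  59.2]
[518.9 331.6  58.9] [517.5 331.8  58.8]
```

Emit:
{"method": "drive_tool", "body": {
  "moves": [0,0,0,-0.4,0,0,0,0,0,0,0,0,0,0,0,0,0,0,0,0,0,0,0,0,2,0,0,0,0,0,2,0,0,0,0,0,2,0,0,0,0,0,2,0,0,0,0,0,2,0,0,0,0,0,2,0,0,0,0,0,2,0,0,0,0,0,2,0,0,0,0,0,1,0,0,0,0,0,0,0,0,0,0,0,0,0,0,0,0,0],
  "hand": 8.54
}}

```text
time: 4.0
tool_pos: [478.4, 316.1, 30.7]
tcp_rot: [-172.2, 89.9, -152.7]
ft_force: [-0.1, 0.4, 0.5]
finger_gap: 85.4
```

Run:
```python
from h import *
st(); cap('side','s3');s=Cam('s3')
p=cur()[2];b=s.proj(p)[0]; crop(s,[311,185],'s3c.png',pts=[b])
```

```text
t 4.0 p [478.4 316.1  30.7] x [-0.001 -0.    -1.   ] y [-0.334  0.943 -0.   ] yang 109.5 F [-0.1  0.4  0.5] gap 85.4 j [ 28.3  12.5  99.2   0.   68.3 -81.2]
s3c.png origin 251 140 x 6
```

View pics/s3c.png

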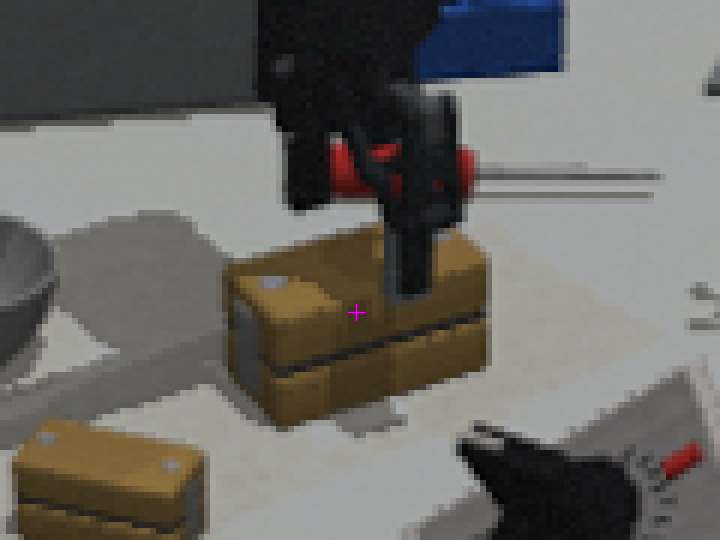

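Run:
```python
from h import *
s=Cam('s3');_,R,p=cur()
for q in(50,-50):
  for b in(0,13,20,26,32,40):
    print(q,b,((s.proj(p+R@np.array([-b,q,0]))[0]+.5-[251,140])*6).round(0))
```

```text
50 0 [304. 263.]
50 13 [304. 238.]
50 20 [303. 225.]
50 26 [303. 213.]
50 32 [303. 202.]
50 40 [303. 186.]
-50 0 [411. 365.]
-50 13 [411. 339.]
-50 20 [411. 326.]
-50 26 [411. 314.]
-50 32 [411. 302.]
-50 40 [411. 286.]
```

Emit:
{"method": "drive_tool", "body": {
  "moves": [0.9,0,0,0,0,0,0.9,0,0,0,0,0,0,0,0,0,0,0]
}}

```text
time: 4.3
tool_pos: [477.8, 315.7, 11.2]
tcp_rot: [-170.3, 89.9, -150.8]
ft_force: [-0.6, -0.3, -0.7]
finger_gap: 85.3
```

Emit:
{"method": "drive_tool", "body": {
  "moves": [0,0,0,0,0,0,0,0,0,0,0,0,0,0,0,0,0,0,0,0,0,0,0,0,0,0,0,0,0,0,0,0,0,0,0,0],
  "hand": 0,
  "grip_force": 60
}}

```text
time: 4.8
tool_pos: [479.1, 316.6, 13.4]
tcp_rot: [16.9, 89.9, 36.4]
ft_force: [-0.7, 1.7, 4.8]
finger_gap: 55.1
```

Run:
```python
from h import *
st(); cap('side','s4');s=Cam('s4')
p=cur()[2];b=s.proj(p)[0]; crop(s,[311,185],'s4c.png',pts=[b])
```

```text
t 4.8 p [479.1 316.6  13.4] x [ 0.001  0.001 -1.   ] y [-0.334  0.943  0.   ] yang 109.5 F [-0.7  1.7  4.8] gap 55.1 j [ 28.3  13.9  99.6   0.   66.4 -81.2]
s4c.png origin 251 140 x 6
```

View pics/s4c.png

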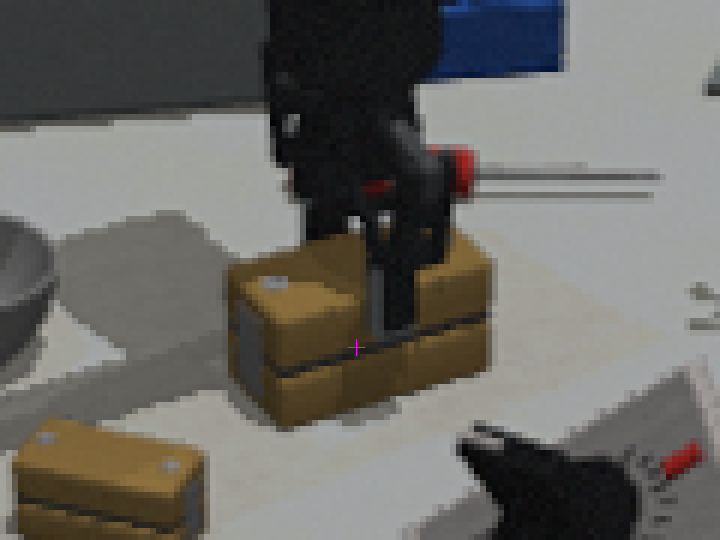

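Run:
```python
from h import *
s=Cam('side0');t=Cam('top0')
crop(s,[417,219],'rs.png',w=36,h=27,k=11);crop(t,[306,152],'rt.png',w=44,h=30,k=9)
```

```text
rs.png origin 381 192 x 11
rt.png origin 262 122 x 9
```

View pics/rs.png

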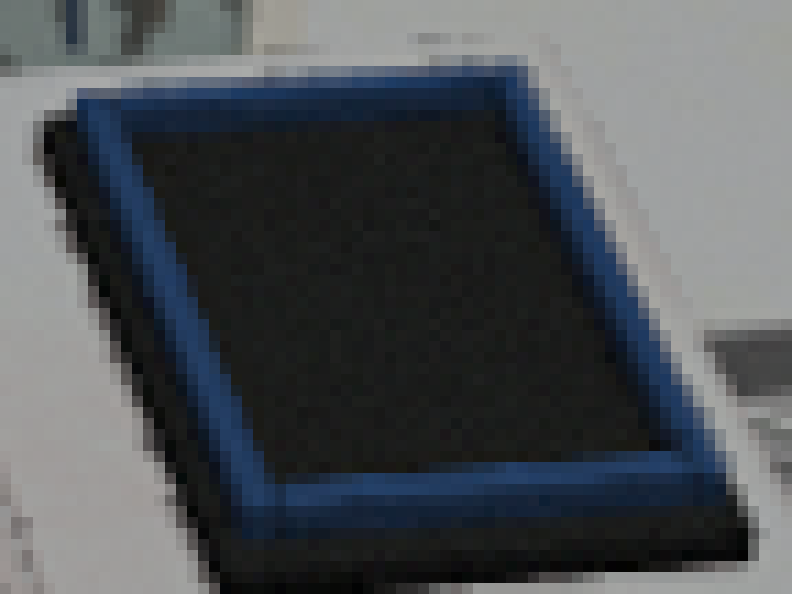

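View pics/rt.png

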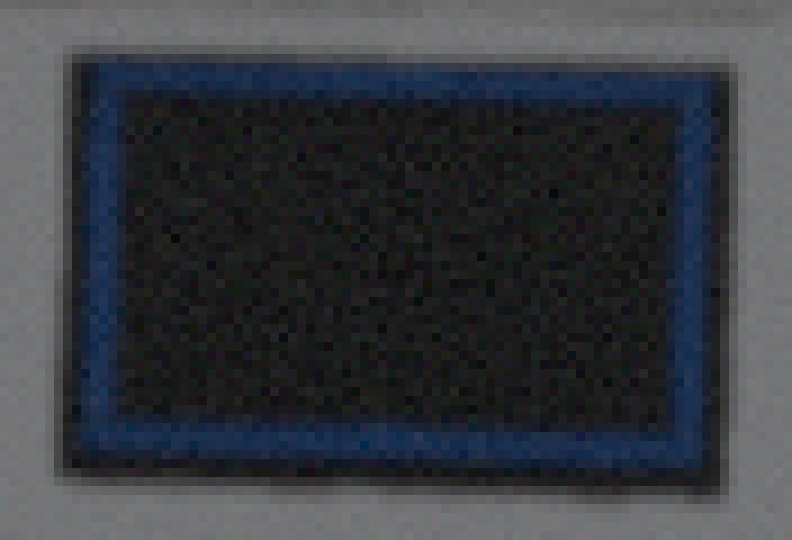

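Emit:
{"method": "drive_tool", "body": {
  "moves": [-0.3,0,0,0,0,0,-1,0,0,0,0,0,-2,0,0,0,0,0,-2,0,0,0,0,0,-2,0,0,0,0,0,-2,0,0,0,0,0,-2,0,0,0,0,0,-2,0,0,0,0,0,-2,0,0,0,0,0,-2,0,0,0,0,0,-1,0,0,0,0,0,0,0,0,0,0,0]
}}

```text
time: 5.85
tool_pos: [479.8, 316.7, 198.7]
tcp_rot: [6.5, 89.8, 25.9]
ft_force: [1.3, -0.2, -4.7]
finger_gap: 54.6
```

Run:
```python
from h import *
s=Cam('side0');t=Cam('top0')
S=lambda q:np.array(q)/11-.5+[381,192]; T=lambda q:np.array(q)/9-.5+[262,122]
a=s.pz(S([(80,93),(525,68),(722,468),(245,508)]),125);b=t.pz(T([(93,62),(716,78),(703,470),(83,450)]),125)
for c in(a,b): print(c.round(1).tolist(),c.mean(0),[np.linalg.norm(c[i]-c[i-1]).round(1) for i in range(4)])
d=lambda v:np.degrees(np.arctan2(v[1],v[0]))
print('x-axis ang side',d(a[1]-a[0]),d(a[2]-a[3]),'y-ax',d(a[0]-a[3]),d(a[1]-a[2]));print('top x',d(b[0]-b[3]),d(b[1]-b[2]),'y',d(b[0]-b[1]),d(b[3]-b[2]))
# machine body edges yaw from top: depth
st()
delta(down(-2.3),[675,19,200])
cap('side','s5');s=Cam('s5');crop(s,[311,140],'s5c.png')
```

```text
[[630.8, 96.9, 125.0], [728.3, 90.7, 125.0], [720.3, -59.9, 125.0], [623.2, -57.0, 125.0]] [675.65288644  17.70622256 125.        ] [np.float64(154.1), np.float64(97.8), np.float64(150.8), np.float64(97.2)]
[[726.9, 96.9, 125.0], [720.7, -59.7, 125.0], [621.2, -54.7, 125.0], [628.3, 100.3, 125.0]] [674.2536066   20.68453466 125.        ] [np.float64(98.6), np.float64(156.7), np.float64(99.7), np.float64(155.1)]
x-axis ang side -3.628976020793797 -1.7056765652311618 y-ax 87.18593917436513 86.95411584184032
top x -1.949621924173707 -2.8572445075905817 y 87.75294177771761 87.35859378760829
t 5.85 p [479.8 316.7 198.7] x [ 0.004  0.002 -1.   ] y [-0.334  0.943  0.   ] yang 109.5 F [ 1.3 -0.2 -4.7] gap 54.6 j [ 28.3   3.7  90.5  -0.   85.6 -81.2]
rot deg [111.79   0.13  -0.25] then shift cm [-0.131 20.697 28.962] | before [ -0.112 -34.576   8.468]
s5c.png origin 251 95 x 6
```

View pics/s5c.png

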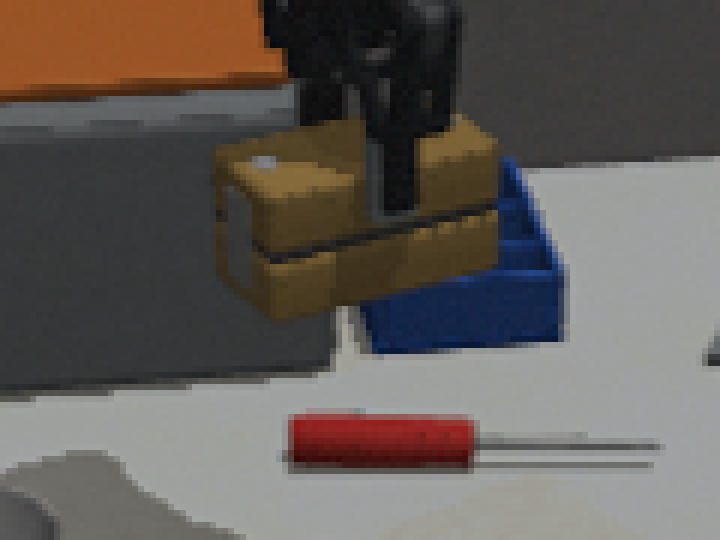

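Emit:
{"method": "drive_tool", "body": {
  "moves": [0,0,0,5.6,0,0,0,0,0,5.6,0,0,0,0,0,5.6,0,0,0,0,0,5.6,0,0,0,0,0,5.6,0,0,0,0,0,5.6,0,0,0,0,0,5.6,0,0,0,0,0,5.6,0,0,0,0,0,5.6,0,0,0,0,0,5.6,0,0,0,0,0,5.6,0,0,0,0,0,5.6,0,0,0,0,0,5.6,0,0,0,0,0,5.6,0,0,0,0,0,5.6,0,0,0,0,0,5.6,0,0,0,0,0,5.6,0,0,0,0,0,5.6,0,0,0,0,0,5.6,0,0,0,0,0,5.4,0,0]
}}

```text
time: 7.57
tool_pos: [477.4, 315.4, 192.9]
tcp_rot: [-58.2, 89.8, -150.8]
ft_force: [0.4, -0.0, -4.7]
finger_gap: 54.8
```

Emit:
{"method": "drive_tool", "body": {
  "moves": [0,0.6,0.8,0,0,0,0,1.5,2.1,0,0,0,0,1.5,2.1,0,0,0,0,1.5,2.1,0,0,0,0,1.5,2.1,0,0,0,0,1.5,2.1,0,0,0,0,1.5,2.1,0,0,0,0,1.5,2.1,0,0,0,0,1.5,2.1,0,0,0,0,1.5,2.1,0,0,0,0,1.5,2.1,0,0,0,0,1.5,2.1,0,0,0,0,1.5,2.1,0,0,0,0,1.5,2.1,0,0,0,0,0.6,0.8,0,0,0,0,0,0,0,0,0,0,0,0,0,0,0]
}}

```text
time: 8.98
tool_pos: [673.1, 18.3, 193.8]
tcp_rot: [-95.4, 89.8, 172.3]
ft_force: [-0.3, 1.0, -4.8]
finger_gap: 54.6
```

Run:
```python
from h import *
st()
delta(down(-2.4),[675,19.5,200])
cap('side','s6');s=Cam('s6');crop(s,[417,200],'s6c.png')
```

```text
t 8.98 p [673.1  18.3 193.8] x [-0.003  0.    -1.   ] y [ 0.999 -0.04  -0.003] yang -2.3 F [-0.3  1.  -4.8] gap 54.6 j [-2.8 19.4 73.2  0.  87.6 -0.5]
rot deg [ 0.12 -0.01  0.16] then shift cm [-0.615  0.185 -0.13 ] | before [-0.616  0.183 -0.129]
s6c.png origin 357 155 x 6
```

View pics/s6c.png

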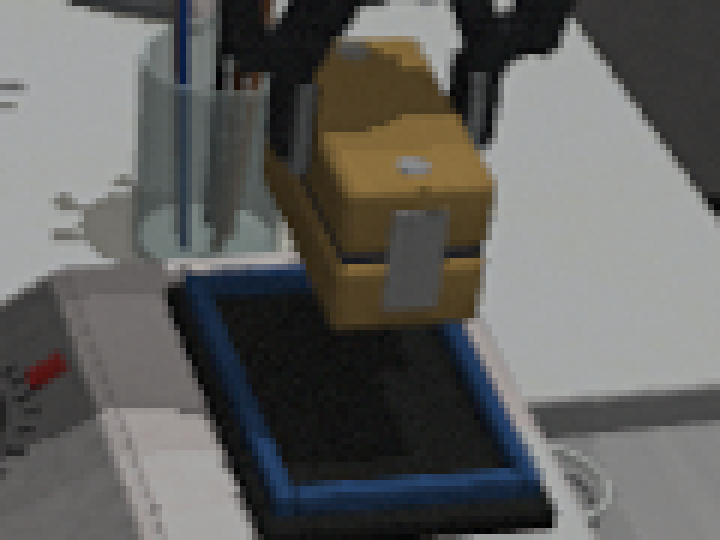

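Emit:
{"method": "drive_tool", "body": {
  "moves": [0,0.18,-0.13,0,0,0,1,0,0,0,0,0,1,0,0,0,0,0,1,0,0,0,0,0,1,0,0,0,0,0,1,0,0,0,0,0,0.5,0,0,0,0,0,0.3,0,0,0,0,0,0.2,0,0,0,0,0,0,0,0,0,0,0]
}}

```text
time: 9.87
tool_pos: [675.6, 20.2, 135.4]
tcp_rot: [-89.2, 90.0, 178.5]
ft_force: [-0.2, 0.9, -5.4]
finger_gap: 54.9
```

Run:
```python
from h import *
st()
cap('side','s7');s=Cam('s7');crop(s,[417,210],'s7c.png');cap('top','t7')
```

```text
t 9.87 p [675.6  20.2 135.4] x [-0.  0. -1.] y [ 0.999 -0.04  -0.   ] yang -2.3 F [-0.2  0.9 -5.4] gap 54.9 j [-2.6 21.5 76.8 -0.  81.8 -0.3]
s7c.png origin 357 165 x 6
```

View pics/s7c.png

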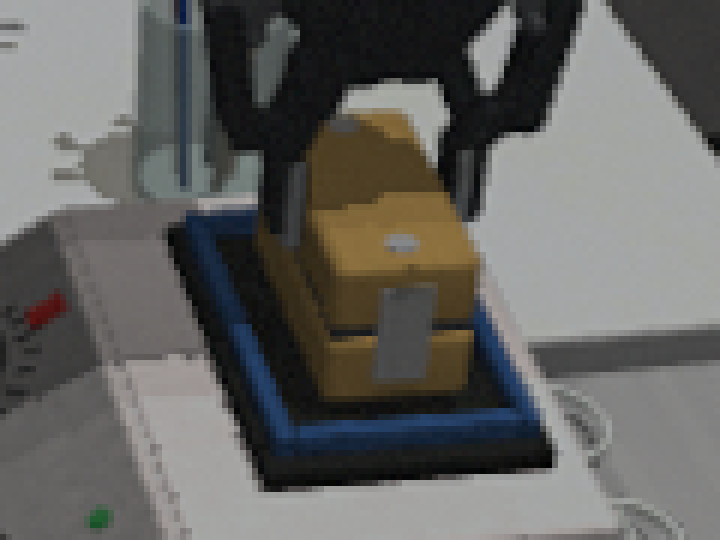

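Emit:
{"method": "drive_tool", "body": {
  "moves": [0.2,0,0,0,0,0,0.15,0,0,0,0,0,0.15,0,0,0,0,0,0.1,0,0,0,0,0,0,0,0,0,0,0]
}}

```text
time: 10.38
tool_pos: [675.4, 20.3, 129.3]
tcp_rot: [-90.5, 90.0, 177.2]
ft_force: [-0.5, -0.7, -4.7]
finger_gap: 55.2
```

Emit:
{"method": "drive_tool", "body": {
  "moves": [0.1,0,0,0,0,0,0,0,0,0,0,0]
}}

```text
time: 10.55
tool_pos: [675.6, 20.3, 128.6]
tcp_rot: [-93.8, 90.0, 173.9]
ft_force: [-0.5, -0.6, -4.4]
finger_gap: 54.7
```

Emit:
{"method": "drive_tool", "body": {
  "moves": [0.1,0,0,0,0,0,0,0,0,0,0,0]
}}

```text
time: 10.72
tool_pos: [675.8, 20.3, 128.5]
tcp_rot: [89.5, 90.0, -2.8]
ft_force: [-3.1, 0.2, -0.3]
finger_gap: 54.7
```

Emit:
{"method": "drive_tool", "body": {
  "moves": [0.05,0,0,0,0,0,0,0,0,0,0,0]
}}

```text
time: 10.88
tool_pos: [675.8, 20.3, 128.5]
tcp_rot: [84.2, 90.0, -8.1]
ft_force: [-4.5, 0.2, 3.7]
finger_gap: 54.8
```

Emit:
{"method": "drive_tool", "body": {
  "moves": [0,0,0,0,0,0,0,0,0,0,0,0,0,0,0,0,0,0,0,0,0,0,0,0,-1,0,0,0,0,0,-2,0,0,0,0,0,-3,0,0,0,0,0,-3,0,0,0,0,0,-3,0,0,0,0,0,-3,0,0,0,0,0,0,0,0,0,0,0],
  "hand": 7.6
}}

```text
time: 11.8
tool_pos: [678.5, 20.2, 287.2]
tcp_rot: [89.8, 89.3, -2.5]
ft_force: [1.0, -0.6, 2.0]
finger_gap: 75.9
```

Run:
```python
from h import *
st()
cap('side','s8');s=Cam('s8');crop(s,[400,230],'s8c.png');cap('top','t8');t=Cam('t8');crop(t,[300,190],'t8c.png')
```

```text
t 11.8 p [678.5  20.2 287.2] x [ 0.013 -0.001 -1.   ] y [ 0.999 -0.04   0.013] yang -2.3 F [ 1.  -0.6  2. ] gap 75.9 j [-2.6 18.2 65.   0.  96.1 -0.3]
s8c.png origin 340 185 x 6
t8c.png origin 240 145 x 6
```

View pics/s8c.png

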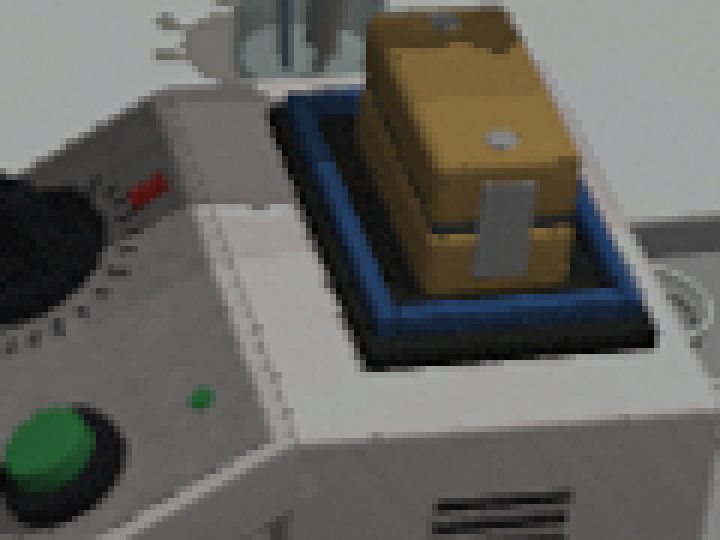

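View pics/t8c.png

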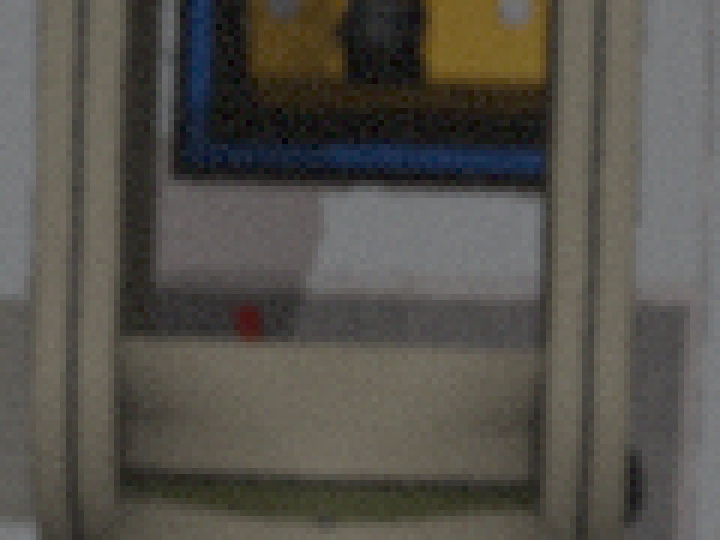

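Run:
```python
from h import *
s=Cam('side0');t=Cam('top0')
for c,reg in((s,(325,205,400,290)),(t,(258,195,352,243))):
    C=c.cloud();h=c.hsv; x0,y0,x1,y1=reg
    m=np.zeros((480,640),bool);m[y0:y1,x0:x1]=1
    m&=(h[...,1]<40)&(h[...,2]>60 if c is s else h[...,2]>50)&(c.z>0)
    P=C[m]; psi=np.radians(-2.4); n=np.array([-np.sin(np.radians(32))*np.cos(psi),-np.sin(np.radians(32))*np.sin(psi),np.cos(np.radians(32))])
    d=P@n; h_,e=np.histogram(d,np.arange(d.min(),d.max(),2)); d0=e[h_.argmax()]+1
    Q=P[abs(d-d0)<6]; cm=Q.mean(0); _,sv,V=np.linalg.svd(Q-cm); nn=V[2]*np.sign(V[2,2]); print('offset',np.median(Q@n),len(Q),'fit n',nn.round(3),'exp',n.round(3),np.degrees(np.arccos(nn[2])),np.degrees(np.arctan2(-nn[1],-nn[0])), nn@cm)
crop(s,[347,235],'ds.png',w=32,h=26,k=12);crop(t,[300,218],'dt.png',w=50,h=34,k=8)
```

```text
offset -221.42576174869464 3012 fit n [-0.524  0.02   0.851] exp [-0.529  0.022  0.848] 31.6464135062389 -2.1301683522590045 -218.56854630085869
offset -220.8796202392611 3370 fit n [-0.531  0.02   0.847] exp [-0.529  0.022  0.848] 32.12657530955711 -2.1830404566067614 -221.98319724900713
ds.png origin 315 209 x 12
dt.png origin 250 184 x 8
```

View pics/ds.png

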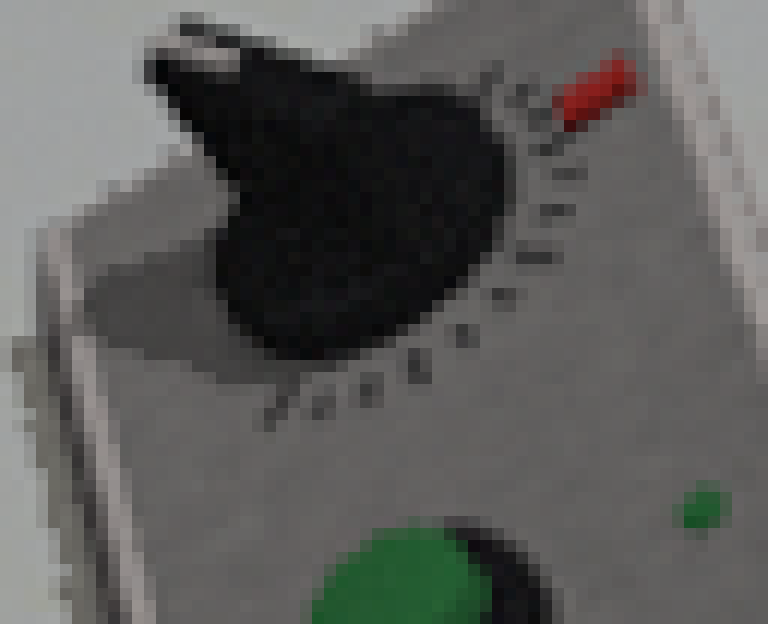

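View pics/dt.png

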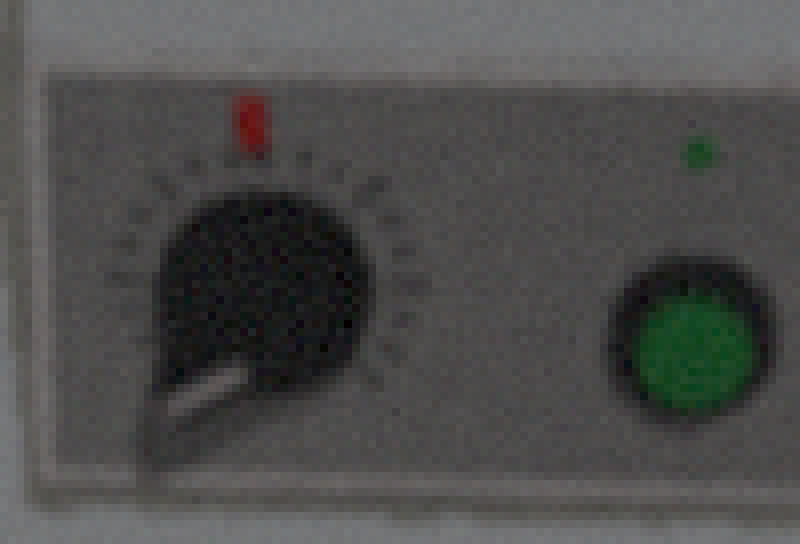

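```bash
cat >> h.py <<'E'
PSI=np.radians(-2.3); A32=np.radians(32)
xm=np.array([np.cos(PSI),np.sin(PSI),0]); ym=np.array([-np.sin(PSI),np.cos(PSI),0]); zm=np.array([0,0,1.])
N=-np.sin(A32)*xm+np.cos(A32)*zm; U=np.cos(A32)*xm+np.sin(A32)*zm; RT=-ym
D0=-221.0
def pan(c,uv,h): return c.plane(uv,N,D0+h)
def uv2(P): P=np.atleast_2d(P); return np.c_[P@RT,P@U]
E
cat > m.py <<'E'
from h import *
from scipy.optimize import least_squares
s=Cam('side0');t=Cam('top0')
T=lambda q:np.array(q)/8-.5+[250,184]; S=lambda q:np.array(q)/12-.5+[315,209]
tt=T([(120,278),(125,243),(140,210),(163,183),(195,163),(305,160),(342,168),(375,187),(395,222),(405,252),(418,285),(402,320),(390,350),(372,382)])
ss=S([(275,405),(320,407),(370,390),(418,368),(465,335),(505,297),(535,257),(557,210),(567,173),(548,148),(540,113),(520,90),(490,77)])
for nm,c,q in(('top',t,tt),('side',s,ss)):
    X=uv2(pan(c,q,0)); r_=least_squares(lambda p:np.hypot(*(X-p[:2]).T)-p[2],[*X.mean(0),40],loss='soft_l1'); o=r_.x
    a=np.degrees(np.arctan2(X[:,0]-o[0],X[:,1]-o[1]))
    print(nm,'centre (right,up)',o.round(1),'res',r_.fun.round(1),'ang cw from up',a.round(0))
    P=o[0]*RT+o[1]*U+D0*N; print('  world on panel',P.round(1))
    # red
    h=c.hsv; rd=(((h[...,0]<8)|(h[...,0]>172))&(h[...,1]>110)&(h[...,2]>40)); x,y,w,hh=(270,185,30,30) if c is t else(350,205,30,25)
    v,u=np.nonzero(rd[y:y+hh,x:x+w]); Q=uv2(pan(c,np.c_[u+x,v+y],5)); m=Q.mean(0)-o[:2]; print('  red mean',m.round(1),'r',np.hypot(*m).round(1),'ang',np.degrees(np.arctan2(*m)).round(1),'n',len(u))
    g=((h[...,0]>45)&(h[...,0]<85)&(h[...,1]>100)).astype(np.uint8); n,l,st_,ce=cv2.connectedComponentsWithStats(g); i=1+np.argmax(st_[1:,4]); v,u=np.nonzero(l==i); 
    Q=uv2(pan(c,np.c_[u,v],22)); (cx,cy),rr=cv2.minEnclosingCircle(Q.astype(np.float32)); print('  button',np.array([cx,cy])-o[:2],'rad',rr,'mean',Q.mean(0)-o[:2], 'world',(Q.mean(0)[0]*RT+Q.mean(0)[1]*U+(D0+22)*N).round(1))
# white line
print('white top', [ (uv2(pan(t,T([(250,372),(170,408)]),53))).round(1).tolist()]); print('white side',uv2(pan(s,S([(232,58),(165,40)]),53)).round(1).tolist())
E
python3 m.py
```

```text
top centre (right,up) [-98.4 479.1  42.8] res [-0.1 -0.1 -0.   0.2  0.1 -1.7  0.5  1.8 -0.1 -0.9  1.5 -1.5 -0.7  1.8] ang cw from up [-90. -74. -59. -44. -28.  16.  30.  45.  61.  75.  90. 106. 120. 136.]
  world on panel [527.   77.3  66.5]
  red mean [-4.  52.9] r 53.0 ang -4.3 n 25
  button [124.13465415  -7.63294587] rad 20.134475708007812 mean [124.70816163  -7.94044852] world [503.6 -46.6  80.9]
side centre (right,up) [-99.5 480.   42.5] res [-1.   0.3 -0.2  0.3  0.4  0.4  0.2 -0.2  0.2 -3.5 -1.4  0.4  1.9] ang cw from up [135. 118. 103.  89.  74.  60.  46.  29.  16.   2. -15. -30. -43.]
  world on panel [527.7  78.4  66.9]
  red mean [ 0.7 53. ] r 53.0 ang 0.7 n 22
  button [136.37943231  -9.56177436] rad 22.162479400634766 mean [136.16775936  -8.49081234] world [503.4 -56.9  81.1]
white top [[[-99.7, 476.9], [-122.5, 464.8]]]
white side [[-102.4, 478.8], [-120.2, 466.5]]
```

```bash
cat >> h.py <<'E'
P0=np.array([527.3,77.9,66.7])
def dird(a): a=np.radians(a); return np.cos(a)*U+np.sin(a)*RT
def Rd(a): return Rt(-N,dird(a))   # a = cw angle of tool y
E
python3 - <<'E'
from h import *
o=uv2(P0)[0]; print(o)
for f,c in((x,Cam(x)) for x in('top0','t8','side0','s8')):
    top=f[0]=='t'
    x,y,w,hh=(272,190,18,18) if top else(356,208,16,16)
    if f=='t8': y=193; hh=10
    im=c.im[y:y+hh,x:x+w].astype(float); wgt=np.clip(im[...,0]-im[...,1:].mean(2)-12,0,None)
    v,u=np.mgrid[y:y+hh,x:x+w]; Q=uv2(pan(c,np.c_[u.ravel(),v.ravel()],6 if top else 6))-o; wg=wgt.ravel(); m=(Q*wg[:,None]).sum(0)/wg.sum()
    cov=((Q-m).T*wg)@(Q-m)/wg.sum(); ev,V=np.linalg.eigh(cov); ax=V[:,1]*np.sign(V[1,1])
    print(f,m.round(1),np.hypot(*m).round(1),'ang',np.degrees(np.arctan2(*m)).round(1),'axis',np.degrees(np.arctan2(*ax)).round(1),ev.round(1))
st()
d=delta(Rd(-31),P0+N*130)
E
```

```text
[-98.99873758 479.50990458]
top0 [-3.1 53. ] 53.1 ang -3.3 axis -4.6 [ 6.3 22.8]
t8 [-3.  54.2] 54.3 ang -3.2 axis -6.1 [ 6.2 16.9]
side0 [ 1.1 53.8] 53.8 ang 1.1 axis 3.1 [13.5 21.7]
s8 [ 1.6 53.6] 53.7 ang 1.7 axis 6.4 [14. 21.]
t 11.9 p [676.9  20.3 280.7] x [ 0.005 -0.    -1.   ] y [ 0.999 -0.04   0.005] yang -2.3 F [-0.1  0.1 -0.5] gap 75.8 j [-2.6 18.4 65.5  0.  95.9 -0.3]
rot deg [-30.21  -8.57  30.91] then shift cm [ -2.895 -18.1   -16.894] | before [ 10.258 -22.126  -5.156]
```

Emit:
{"method": "drive_tool", "body": {
  "moves": [0,0,0,-3.78,-1.07,3.86,0,0,0,-3.78,-1.07,3.86,0,0,0,-3.78,-1.07,3.86,0,0,0,-3.78,-1.07,3.86,0,0,0,-3.78,-1.07,3.86,0,0,0,-3.78,-1.07,3.86,0,0,0,-3.78,-1.07,3.86,0,0,0,-3.78,-1.07,3.86,-0.32,-2.01,-1.88,0,0,0,-0.32,-2.01,-1.88,0,0,0,-0.32,-2.01,-1.88,0,0,0,-0.32,-2.01,-1.88,0,0,0,-0.32,-2.01,-1.88,0,0,0,-0.32,-2.01,-1.88,0,0,0,-0.32,-2.01,-1.88,0,0,0,-0.32,-2.01,-1.88,0,0,0,-0.32,-2.01,-1.88,0,0,0,0,0,0,0,0,0,0,0,0,0,0,0],
  "hand": 5
}}

```text
time: 13.48
tool_pos: [457.0, 82.0, 170.7]
tcp_rot: [58.8, 58.7, -2.4]
ft_force: [0.7, 0.2, -0.1]
finger_gap: 49.8
```

Run:
```python
from h import *
st()
d=delta(Rd(-31),P0+N*70); d=delta(Rd(-31),P0+N*17)
cap('side','s9');s=Cam('s9');crop(s,[347,215],'s9c.png',pts=[s.proj(cur()[2])[0]])
```

```text
t 13.48 p [457.   82.  170.7] x [ 0.519 -0.022 -0.855] y [0.752 0.487 0.444] yang 32.9 F [ 0.7  0.2 -0.1] gap 49.8 j [  8.5 -51.1 139.8  -6.5  60.6 -18.6]
rot deg [ 0.14 -0.34  0.64] then shift cm [5.548 0.324 0.345] | before [5.542 0.385 0.379]
rot deg [ 0.14 -0.34  0.64] then shift cm [10.848  0.324  0.345] | before [10.842  0.445  0.41 ]
s9c.png origin 287 170 x 6
```

View pics/s9c.png

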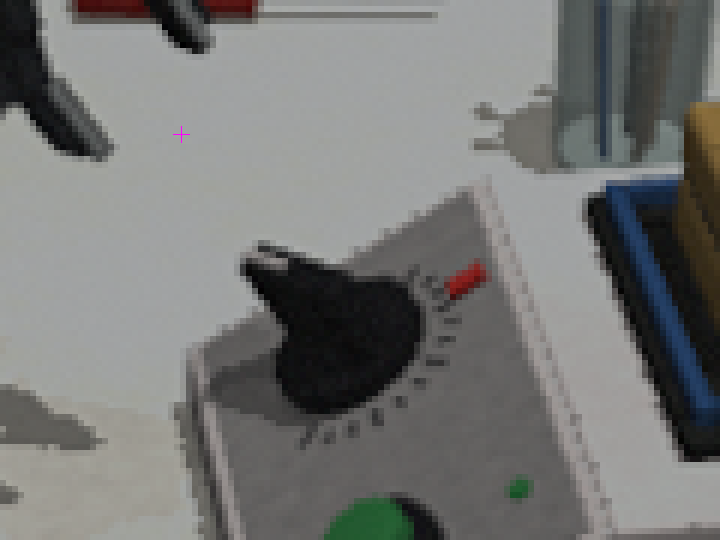

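Emit:
{"method": "drive_tool", "body": {
  "moves": [1,0.1,0.1,0,-0.3,0.6,1,0.1,0.1,0,0,0,1,0.1,0.1,0,0,0,1,0,0,0,0,0,1,0,0,0,0,0,0,0,0,0,0,0,0,0,0,0,0,0]
}}

```text
time: 14.12
tool_pos: [489.5, 79.0, 135.0]
tcp_rot: [59.0, 57.7, -2.3]
ft_force: [-0.1, -0.2, 1.6]
finger_gap: 50.3
```

Run:
```python
from h import *
st()
d=delta(Rd(-31),P0+N*17)
cap('side','s10');s=Cam('s10');crop(s,[347,215],'s10c.png',pts=[s.proj(cur()[2])[0]])
```

```text
t 14.12 p [489.5  79.  135. ] x [ 0.534 -0.022 -0.845] y [0.745 0.485 0.458] yang 33.1 F [-0.1 -0.2  1.6] gap 50.3 j [  7.2 -42.5 139.5  -6.5  51.2 -18.9]
rot deg [-0.01  0.15 -0.23] then shift cm [ 6.101 -0.331 -0.249] | before [ 6.099 -0.356 -0.265]
s10c.png origin 287 170 x 6
```

View pics/s10c.png

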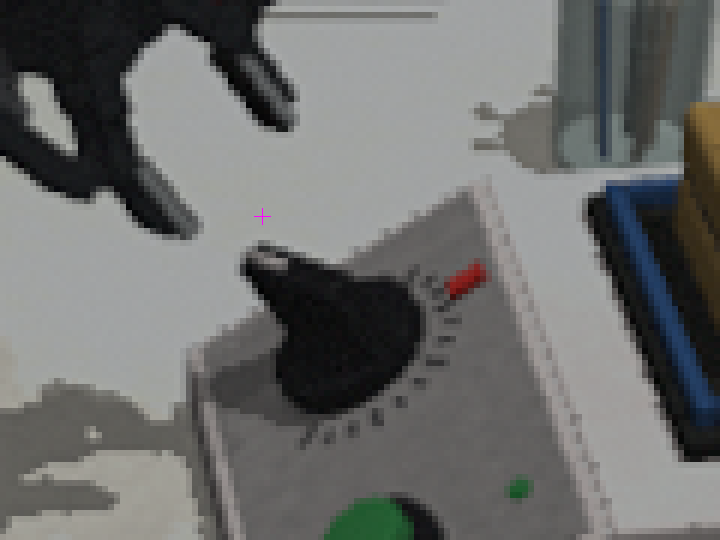

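Emit:
{"method": "drive_tool", "body": {
  "moves": [0,-0.33,-0.25,0,0.15,-0.23,0.8,0,0,0,0,0,0.8,0,0,0,0,0,0.8,0,0,0,0,0,0,0,0,0,0,0,0,0,0,0,0,0]
}}

```text
time: 14.67
tool_pos: [497.9, 79.5, 111.9]
tcp_rot: [59.0, 58.1, -2.3]
ft_force: [0.8, -0.3, -0.2]
finger_gap: 49.7
```

Run:
```python
from h import *
st()
d=delta(Rd(-31),P0+N*17)
cap('side','s11');s=Cam('s11');crop(s,[347,215],'s11c.png',pts=[s.proj(cur()[2])[0]])
cap('top','t11');s=Cam('t11');crop(s,[290,215],'t11c.png',pts=[s.proj(cur()[2])[0]])
```

```text
t 14.67 p [497.9  79.5 111.9] x [ 0.529 -0.021 -0.849] y [0.747 0.486 0.454] yang 33.0 F [ 0.8 -0.3 -0.2] gap 49.7 j [  7.  -38.2 139.5  -6.6  47.3 -18.6]
rot deg [ 0.03 -0.05  0.04] then shift cm [3.692 0.064 0.089] | before [3.692 0.066 0.092]
s11c.png origin 287 170 x 6
t11c.png origin 230 170 x 6
```

View pics/s11c.png

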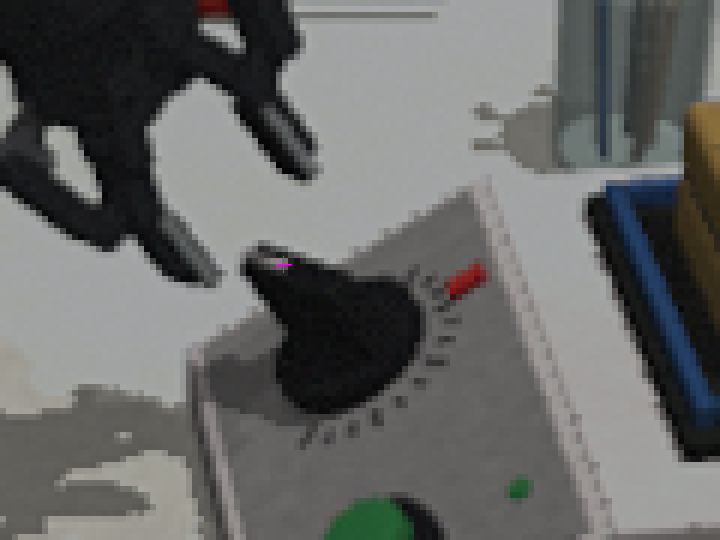

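View pics/t11c.png

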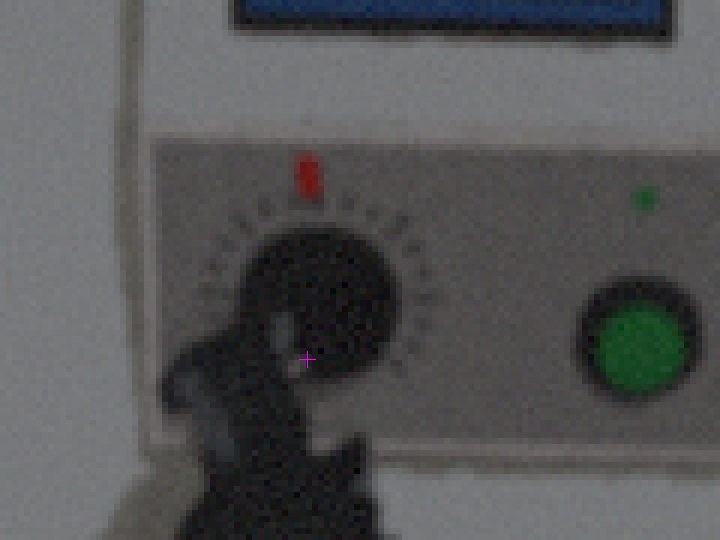

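Emit:
{"method": "drive_tool", "body": {
  "moves": [0.8,0.06,0.09,0,0,0,0.8,0,0,0,0,0,0.8,0,0,0,0,0,0.8,0,0,0,0,0,0.5,0,0,0,0,0,0,0,0,0,0,0]
}}

```text
time: 15.27
tool_pos: [518.3, 78.2, 80.2]
tcp_rot: [59.0, 58.1, -2.3]
ft_force: [-0.6, 0.0, -0.1]
finger_gap: 50.2
```

Run:
```python
from h import *
st()
d=delta(Rd(-31),P0+N*17)
cap('side','s12');s=Cam('s12');crop(s,[347,215],'s12c.png',pts=[s.proj(cur()[2])[0]])
cap('top','t12');s=Cam('t12');crop(s,[290,215],'t12c.png',pts=[s.proj(cur()[2])[0]])
```

```text
t 15.27 p [518.3  78.2  80.2] x [ 0.528 -0.021 -0.849] y [0.747 0.486 0.453] yang 33.0 F [-0.6  0.  -0.1] gap 50.2 j [  6.3 -30.1 138.1  -7.   40.6 -18.4]
rot deg [ 0.03 -0.06  0.07] then shift cm [-0.074  0.045  0.016] | before [-0.074  0.045  0.016]
s12c.png origin 287 170 x 6
t12c.png origin 230 170 x 6
```

View pics/s12c.png

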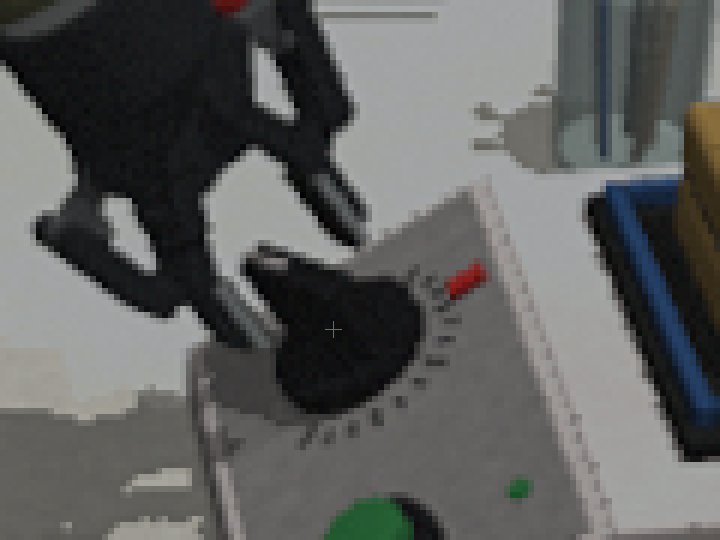

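View pics/t12c.png

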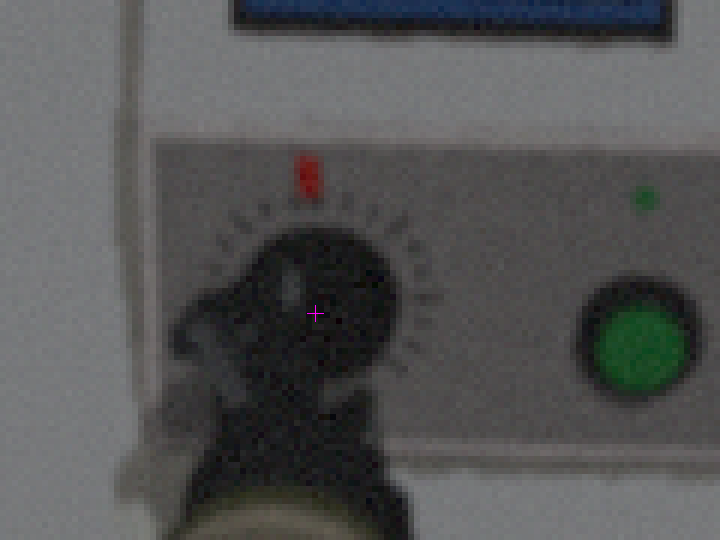

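Emit:
{"method": "drive_tool", "body": {
  "moves": [0,0.05,0,0,0,0,0,0,0,0,0,0,0,0,0,0,0,0,0,0,0,0,0,0,0,0,0,0,0,0,0,0,0,0,0,0,0,0,0,0,0,0],
  "hand": 0,
  "grip_force": 30
}}

```text
time: 15.95
tool_pos: [519.0, 78.5, 81.7]
tcp_rot: [59.0, 58.0, -2.3]
ft_force: [-7.5, -0.1, 6.1]
finger_gap: 15.2
```

Run:
```python
from h import *
st();print(sensors.sense()['wrist_torque'])
d=delta(Rd(-31),P0+N*17)
cap('side','s13');s=Cam('s13');crop(s,[347,215],'s13c.png',pts=[s.proj(cur()[2])[0]])
```

```text
t 15.95 p [519.   78.5  81.7] x [ 0.529 -0.021 -0.848] y [0.747 0.486 0.454] yang 33.0 F [-7.5 -0.1  6.1] gap 15.2 j [  6.4 -30.2 138.   -7.   40.7 -18.4]
[-0.07329284  0.57412271 -0.14939729]
rot deg [ 0.03 -0.03 -0.  ] then shift cm [ 0.011 -0.091 -0.023] | before [ 0.011 -0.091 -0.023]
s13c.png origin 287 170 x 6
```

View pics/s13c.png

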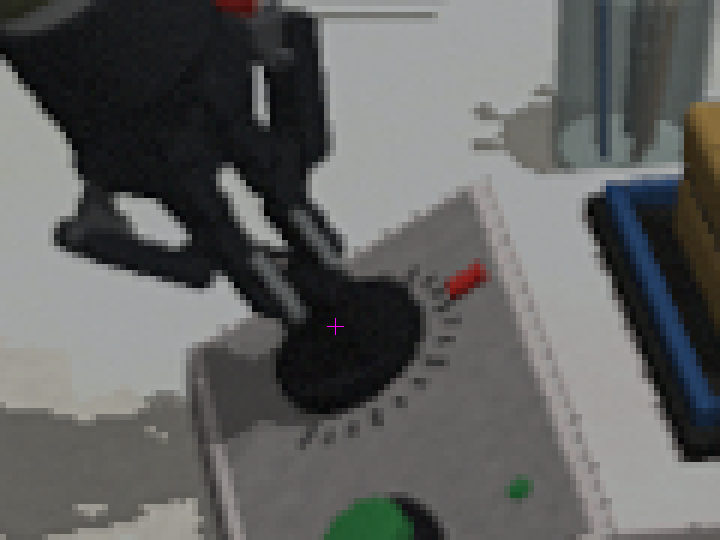

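Emit:
{"method": "drive_tool", "body": {
  "moves": [-0.1,-0.04,0,0,0,0,0,0,0,5,0,0,0,0,0,5,0,0,0,0,0,5,0,0,0,0,0,5,0,0,0,0,0,5,0,0,0,0,0,5,0,0,0,0,0,5,0,0,0,0,0,5,0,0,0,0,0,0,0,0]
}}

```text
time: 16.83
tool_pos: [518.6, 78.4, 81.8]
tcp_rot: [99.4, 58.0, -2.2]
ft_force: [13.3, 1.3, -11.1]
finger_gap: 15.7
```

Run:
```python
from h import *
st();print(sensors.sense()['wrist_torque'])
d=delta(Rd(9),P0+N*17)
cap('side','s14');s=Cam('s14');crop(s,[347,215],'s14c.png',pts=[s.proj(cur()[2])[0]])
```

```text
t 16.83 p [518.6  78.4  81.8] x [ 0.53  -0.021 -0.848] y [ 0.829 -0.195  0.524] yang -13.2 F [ 13.3   1.3 -11.1] gap 15.7 j [  6.3 -30.3 138.1  -6.9  40.7  21.9]
[ 0.26463422 -0.7001271   0.04673528]
rot deg [-0.3  -0.05 -0.04] then shift cm [ 0.046 -0.056  0.025] | before [ 0.046 -0.056  0.025]
s14c.png origin 287 170 x 6
```

View pics/s14c.png

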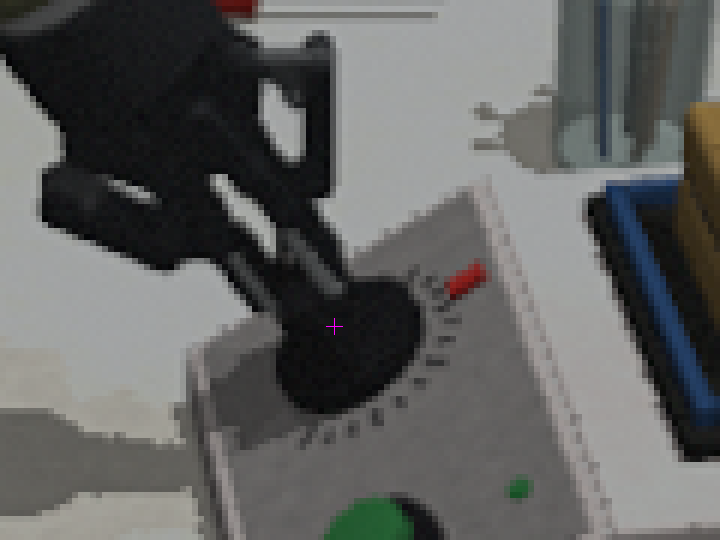

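Emit:
{"method": "drive_tool", "body": {
  "moves": [0.06,0,0,0,0,0,0,0,0,5,0,0,0,0,0,5,0,0,0,0,0,5,0,0,0,0,0,5,0,0,0,0,0,5,0,0,0,0,0,5,0,0,0,0,0,5,0,0,0,0,0,5,0,0,0,0,0,5,0,0,0,0,0,5,0,0,0,0,0,5,0,0,0,0,0,5,0,0,0,0,0,5,0,0,0,0,0,5,0,0,0,0,0,5,0,0,0,0,0,0,0,0,0,0,0,0,0,0]
}}

```text
time: 18.38
tool_pos: [518.8, 78.5, 81.8]
tcp_rot: [173.9, 58.0, -2.2]
ft_force: [0.2, 1.6, 2.8]
finger_gap: 15.0
```

Run:
```python
from h import *
st();print(sensors.sense()['wrist_torque'])
d=delta(Rd(86.3),P0+N*17)
cap('side','s15');s=Cam('s15');crop(s,[347,215],'s15c.png',pts=[s.proj(cur()[2])[0]])
```

```text
t 18.38 p [518.8  78.5  81.8] x [ 0.53  -0.02  -0.848] y [ 0.052 -0.997  0.056] yang -87.0 F [0.2 1.6 2.8] gap 15.0 j [  6.3 -30.3 138.1  -6.9  40.7  96.4]
[0.43589014 0.08806365 0.14579499]
rot deg [ 2.47 -0.03  0.05] then shift cm [0.032 0.024 0.075] | before [0.032 0.021 0.076]
s15c.png origin 287 170 x 6
```

View pics/s15c.png

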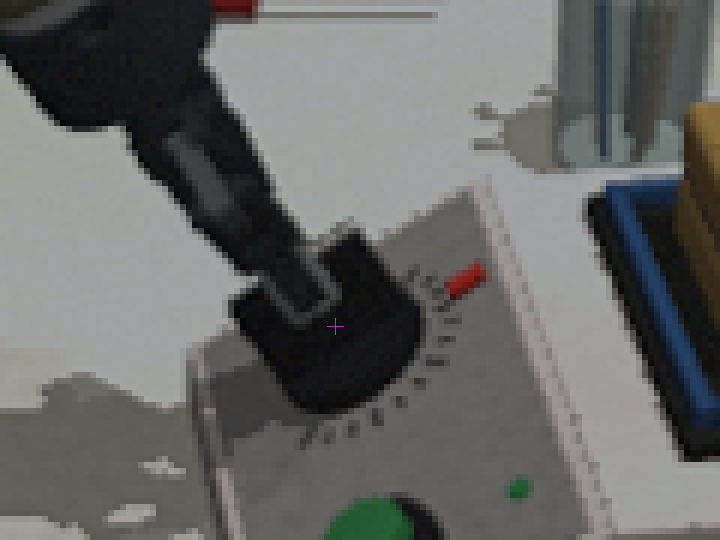

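Emit:
{"method": "drive_tool", "body": {
  "moves": [0,0,0,1.5,0,0,0,0,0,1,0,0,0,0,0,0,0,0,0,0,0,0,0,0]
}}

```text
time: 18.77
tool_pos: [518.8, 78.5, 81.8]
tcp_rot: [176.5, 58.0, -2.2]
ft_force: [-1.9, 3.5, 5.5]
finger_gap: 15.1
```

Run:
```python
from h import *
st();print(sensors.sense()['wrist_torque'])
d=delta(Rd(86.3),P0+N*17)
```

```text
t 18.77 p [518.8  78.5  81.8] x [ 0.53  -0.02  -0.848] y [ 0.014 -0.999  0.033] yang -89.2 F [-1.9  3.5  5.5] gap 15.1 j [  6.3 -30.3 138.1  -6.9  40.7  99. ]
[0.51586418 0.04216989 0.28822558]
rot deg [-0.09 -0.02  0.04] then shift cm [0.031 0.022 0.078] | before [0.031 0.022 0.078]
```

Emit:
{"method": "drive_tool", "body": {
  "moves": [0,0,0,0,0,0,0,0,0,0,0,0,0,0,0,0,0,0,0,0,0,0,0,0,-1.5,0,0,0,0,0,-1.5,0,0,0,0,0,-1.5,0,0,0,0,0,-1,0,0,0,0,0,0,0,0,0,0,0],
  "hand": 4.5
}}

```text
time: 19.52
tool_pos: [489.9, 79.6, 130.1]
tcp_rot: [176.5, 57.9, -2.2]
ft_force: [-0.1, 0.3, 0.7]
finger_gap: 44.9
```

Run:
```python
from h import *
st()
cap('side','s16');s=Cam('s16');crop(s,[347,225],'s16c.png',w=40,h=30,k=10)
cap('top','t16');s=Cam('t16');crop(s,[285,215],'t16c.png',w=40,h=30,k=10)
```

```text
t 19.52 p [489.9  79.6 130.1] x [ 0.532 -0.021 -0.847] y [ 0.013 -0.999  0.032] yang -89.3 F [-0.1  0.3  0.7] gap 44.9 j [  7.2 -41.9 139.7  -6.5  50.6  98.6]
s16c.png origin 307 195 x 10
t16c.png origin 245 185 x 10
```

View pics/s16c.png

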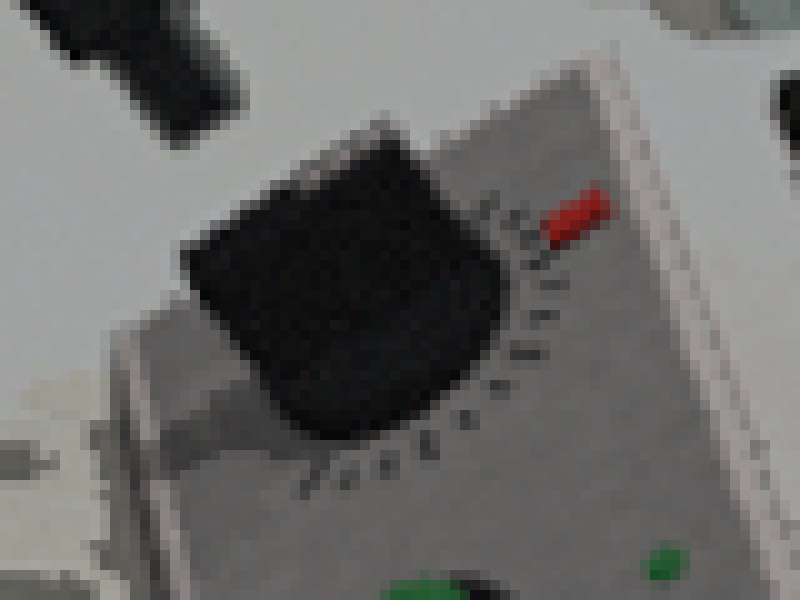

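View pics/t16c.png

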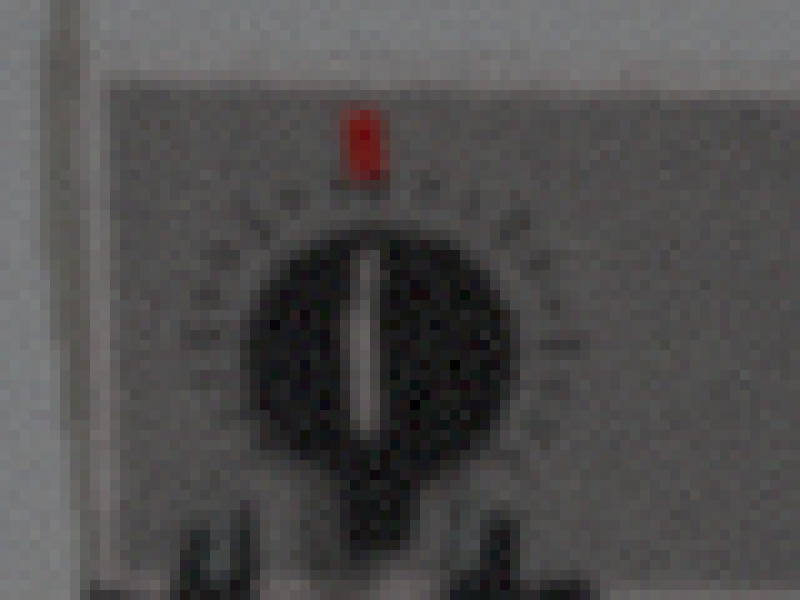

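```bash
cat > dm.py <<'E'
import sys
from h import *
ft,fs=sys.argv[1:3]
o=uv2(P0)[0]
c=Cam(ft); x0,y0,x1,y1=272,208,292,230
g=cv2.cvtColor(c.im,cv2.COLOR_RGB2GRAY).astype(float)
pts=[]
for v in range(210,229):
    r=g[v,276:288]-55; r=np.clip(r,0,None)
    if r.sum()>15: pts.append((( r*np.arange(276,288)).sum()/r.sum(),v,r.sum()))
pts=np.array(pts); print(pts.round(1).tolist())
Q=uv2(pan(c,pts[:,:2],53)); f=np.polyfit(Q[:,1],Q[:,0],1,w=pts[:,2]); print('line ang',np.degrees(np.arctan(f[0])),'offset at o',np.polyval(f,o[1])-o[0],'extent',Q[:,1]-o[1])
# red edge centre per row
im=c.im.astype(float); w=np.clip(im[...,0]-im[...,1:].mean(2)-10,0,None)[193:206,272:292]
v,u=np.mgrid[193:206,272:292]
for i in range(13):
    if w[i].sum()>30:
        q=uv2(pan(c,[[(w[i]*u[i]).sum()/w[i].sum(),v[i,0]]],6))[0]-o; print(v[i,0],q.round(1),w[i].sum().round(0),np.degrees(np.arctan2(*q)).round(1))
print('proj axis pts', c.proj(P0), c.proj(P0+53*N))
E
python3 dm.py t16 s16
```

```text
[[281.6, 210.0, 17.0], [281.3, 211.0, 32.0], [281.3, 212.0, 38.0], [281.1, 213.0, 25.0], [281.0, 214.0, 24.0], [280.7, 215.0, 35.0], [280.6, 216.0, 51.0], [280.6, 217.0, 76.0], [280.6, 218.0, 77.0], [280.7, 219.0, 77.0], [280.8, 220.0, 76.0], [280.8, 221.0, 73.0], [280.9, 222.0, 64.0], [280.9, 223.0, 71.0], [281.0, 224.0, 72.0], [281.1, 225.0, 66.0], [281.0, 226.0, 58.0], [281.3, 227.0, 30.0]]
line ang -0.3888859488908714 offset at o -0.24210842591269 extent [47.52950979 45.04739864 42.58102423 40.10089066 37.61692034 35.12511261
 32.63160722 30.14999227 27.65769552 25.16750091 22.67189687 20.17350602
 17.66677306 15.15383415 12.64217739 10.12823053  7.59599637  5.0841589 ]
195 [-4.  62.8] 38.0 -3.6
196 [-3.6 60.3] 158.0 -3.4
197 [-3.3 57.8] 250.0 -3.3
198 [-3.2 55.3] 260.0 -3.3
199 [-3.1 52.8] 253.0 -3.3
200 [-2.8 50.3] 247.0 -3.2
201 [-2.6 47.8] 226.0 -3.1
202 [-2.6 45.3] 148.0 -3.3
proj axis pts [[282.53500685 218.59802051]] [[281.06135679 229.00255925]]
```

```bash
cat >> dm.py <<'E'
k=(pts[:,1]>=217)&(pts[:,1]<=226); q=Q[k]; f=np.polyfit(q[:,1],q[:,0],1); print('top-face line ang',np.degrees(np.arctan(f[0])),'off',np.polyval(f,o[1])-o[0]); e=q[0]-o; print('outer end',e,np.degrees(np.arctan2(*e)))
# expected pixel of line for various angles
for a in(-2,-3,-3.7,-5):
    print(a,c.proj([P0+53*N+dird(a)*r_ for r_ in(5,30)]).round(2).tolist(), c.proj([P0+3*N+dird(a)*40,P0+6*N+dird(a)*52]).round(2).tolist())
E
python3 dm.py t16 s16 | tail -6
```

```text
top-face line ang -2.1518430666113644 off 0.2924491235555706
outer end [-0.7866256  30.14999227] -1.4945312057561047
-2 [[280.97, 227.03], [280.53, 217.07]] [[281.78, 203.58], [281.49, 199.37]]
-3 [[280.93, 227.03], [280.29, 217.07]] [[281.48, 203.59], [281.1, 199.37]]
-3.7 [[280.91, 227.03], [280.13, 217.08]] [[281.27, 203.59], [280.82, 199.38]]
-5 [[280.86, 227.03], [279.83, 217.09]] [[280.87, 203.61], [280.31, 199.4]]
```

Run:
```python
from h import *
c=Cam('s16');o=uv2(P0)[0]
S=lambda q:np.array(q)/10-.5+[307,195]
X=uv2(pan(c,S([(300,185),(385,132)]),53))-o; d=X[1]-X[0];print('white line',X.round(1),np.degrees(np.arctan2(*d)))
# near bar top edge (right side, h=53, offset +8): from (185,262) to (405,148)
X=uv2(pan(c,S([(185,258),(405,146)]),53))-o; d=X[1]-X[0];print('near edge',X.round(1),np.degrees(np.arctan2(*d)))
# red tab top-face edges h=6: left edge (540,228)->(600,187); 
X=uv2(pan(c,S([(540,225),(600,187)]),6))-o; d=X[1]-X[0];print('tab left edge',X.round(1),np.degrees(np.arctan2(*d)))
for a in(-3.5,):
  print(((c.proj([P0+6*N+dird(a)*r_+dird(a+90)*w for r_ in(44,60) for w in(-4.5,4.5)])+.5-[307,195])*10).round(0))
im=c.im[205:225,355:375]; cv2.imwrite('pics/tab.png',cv2.resize(im[:,:,::-1],None,fx=30,fy=30,interpolation=cv2.INTER_NEAREST))
```

```text
white line [[ 1.2  5.8]
 [ 0.3 29. ]] -2.197896287698621
near edge [[  2.9 -26. ]
 [  9.7  32.6]] 6.579600411356533
tab left edge [[-3.6 44.8]
 [-4.6 61.4]] -3.357599078090475
[[533. 219.]
 [542. 239.]
 [591. 183.]
 [600. 202.]]
```

View pics/tab.png

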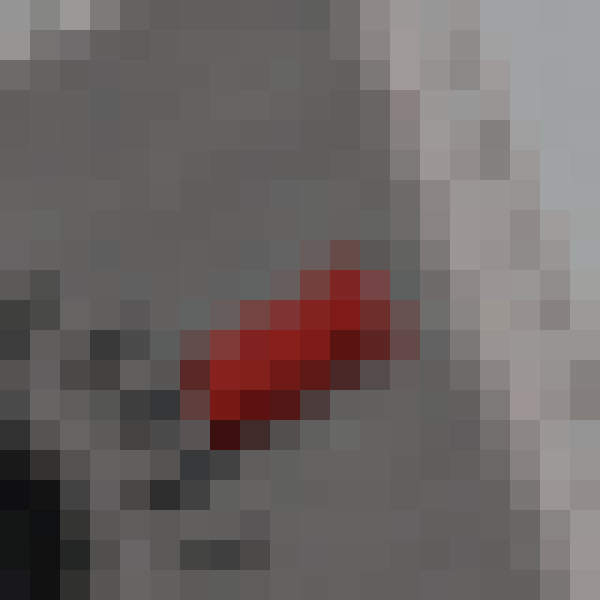

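```bash
cat >> h.py <<'E'
B=P0+125.5*RT-9*U
E
python3 - <<'E'
from h import *
print(B+22*N)
st(); d=delta(Rd(90),B+N*55)
E
```

```text
[502.98834401 -46.72472796  80.58778474]
t 19.62 p [489.5  79.4 127.9] x [ 0.53  -0.021 -0.848] y [ 0.013 -0.999  0.032] yang -89.3 F [-0.4  0.3 -0.3] gap 45.2 j [  7.2 -41.7 139.8  -6.5  50.4  98.6]
rot deg [ 3.54 -0.02  0.03] then shift cm [ 1.696 12.552  0.939] | before [ 1.689 12.471  1.713]
```

Emit:
{"method": "drive_tool", "body": {
  "moves": [0,0.6,0.1,0,0,0,0,1.5,0.2,0,0,0,0,1.5,0.2,0,0,0,0,1.5,0.2,0,0,0,0,1.5,0.2,0,0,0,0,1.5,0.2,0,0,0,0,1.5,0.2,0,0,0,0,1.5,0.2,0,0,0,0,1.37,0.41,0,0,0,0.8,0,0,0,0,0,0.9,0,0,0,0,0,0,0,0,0,0,0,0,0,0,0,0,0],
  "hand": 0
}}

```text
time: 20.7
tool_pos: [486.0, -46.2, 107.0]
tcp_rot: [176.6, 58.5, -2.2]
ft_force: [0.3, 0.6, 0.9]
finger_gap: 0.0
```

Run:
```python
from h import *
st(); d=delta(Rd(86.4),B+N*30);d=delta(Rd(86.4),B+N*22)
cap('side','s17');s=Cam('s17');crop(s,[347,235],'s17c.png',pts=[s.proj(cur()[2])[0],s.proj(B+22*N)[0]])
cap('top','t17');s=Cam('t17');crop(s,[310,215],'t17c.png',pts=[s.proj(cur()[2])[0],s.proj(B+22*N)[0]])
```

```text
t 20.7 p [486.  -46.2 107. ] x [ 0.523 -0.02  -0.852] y [ 0.012 -0.999  0.031] yang -89.3 F [0.3 0.6 0.9] gap 0.0 j [-18.  -43.4 142.7  10.6  50.6  66.3]
rot deg [-0.11  0.46  0.09] then shift cm [ 2.339 -0.017 -0.045] | before [ 2.339 -0.013 -0.064]
rot deg [-0.11  0.46  0.09] then shift cm [ 3.139 -0.017 -0.045] | before [ 3.139 -0.012 -0.07 ]
s17c.png origin 287 190 x 6
t17c.png origin 250 170 x 6
```

View pics/s17c.png

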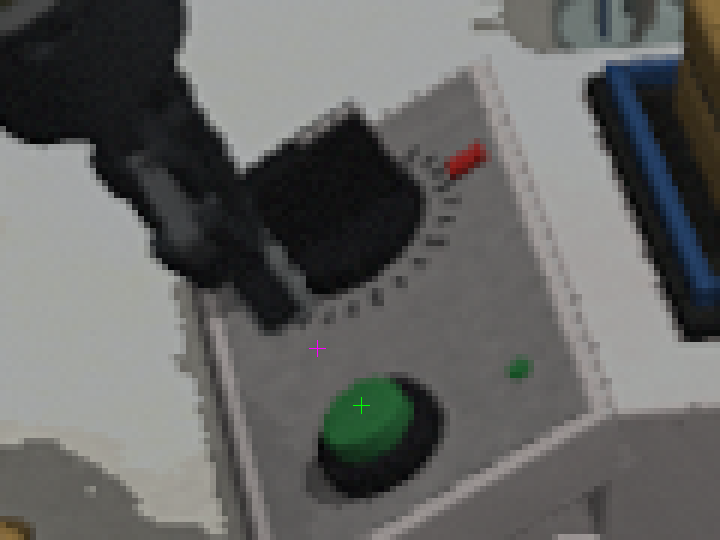

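View pics/t17c.png

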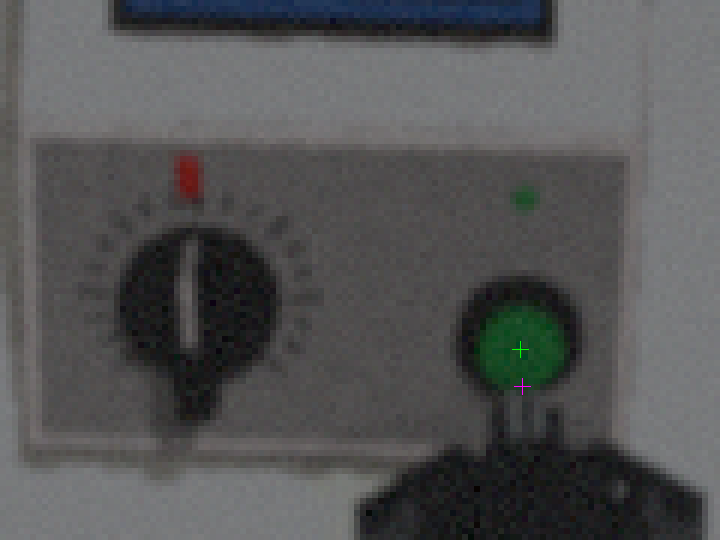

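Emit:
{"method": "drive_tool", "body": {
  "moves": [0.6,0,-0.05,0,0.4,0,0.6,0,0,0,0,0,0.6,0,0,0,0,0,0.3,0,0,0,0,0,0,0,0,0,0,0]
}}

```text
time: 21.22
tool_pos: [498.2, -46.4, 90.3]
tcp_rot: [176.6, 58.0, -2.1]
ft_force: [-0.9, -0.4, -0.0]
finger_gap: 0.2
```

Run:
```python
from h import *
st(); d=delta(Rd(86.4),B+N*22)
```

```text
t 21.22 p [498.2 -46.4  90.3] x [ 0.53  -0.02  -0.848] y [ 0.013 -0.999  0.031] yang -89.3 F [-0.9 -0.4 -0. ] gap 0.2 j [-17.5 -39.1 142.4  11.2  46.1  65.7]
rot deg [-0.06 -0.04  0.08] then shift cm [1.079 0.002 0.111] | before [1.079 0.004 0.112]
```

Emit:
{"method": "drive_tool", "body": {
  "moves": [0.4,0,0.11,0,0,0,0.4,0,0,0,0,0,0,0,0,0,0,0]
}}

```text
time: 21.47
tool_pos: [501.7, -46.8, 83.2]
tcp_rot: [176.6, 57.9, -2.2]
ft_force: [-0.6, 0.5, 0.4]
finger_gap: 0.2
```

Emit:
{"method": "drive_tool", "body": {
  "moves": [0.2,0,0,0,0,0,0.2,0,0,0,0,0,0,0,0,0,0,0]
}}

```text
time: 21.72
tool_pos: [504.0, -47.0, 80.3]
tcp_rot: [176.6, 57.9, -2.2]
ft_force: [0.7, 1.5, -0.3]
finger_gap: -0.1
```

Emit:
{"method": "drive_tool", "body": {
  "moves": [0.2,0,0,0,0,0,0,0,0,0,0,0]
}}

```text
time: 21.88
tool_pos: [505.1, -47.1, 78.8]
tcp_rot: [176.6, 57.9, -2.2]
ft_force: [0.0, 0.1, -0.2]
finger_gap: -0.1
```

Run:
```python
from h import *
st(); d=delta(Rd(86.4),B+N*22); print('F along N',sensors.sense()['ft_force']@N)
cap('side','s18');s=Cam('s18');crop(s,[347,235],'s18c.png',pts=[s.proj(cur()[2])[0],s.proj(B+22*N)[0]])
```

```text
t 21.88 p [505.1 -47.1  78.8] x [ 0.531 -0.02  -0.847] y [ 0.012 -0.999  0.032] yang -89.3 F [ 0.   0.1 -0.2] gap -0.1 j [-17.2 -36.  141.9  11.5  43.4  65.3]
rot deg [-0.07 -0.13  0.04] then shift cm [-0.267 -0.033  0.081] | before [-0.267 -0.033  0.08 ]
F along N -0.1612174082384018
s18c.png origin 287 190 x 6
```

View pics/s18c.png

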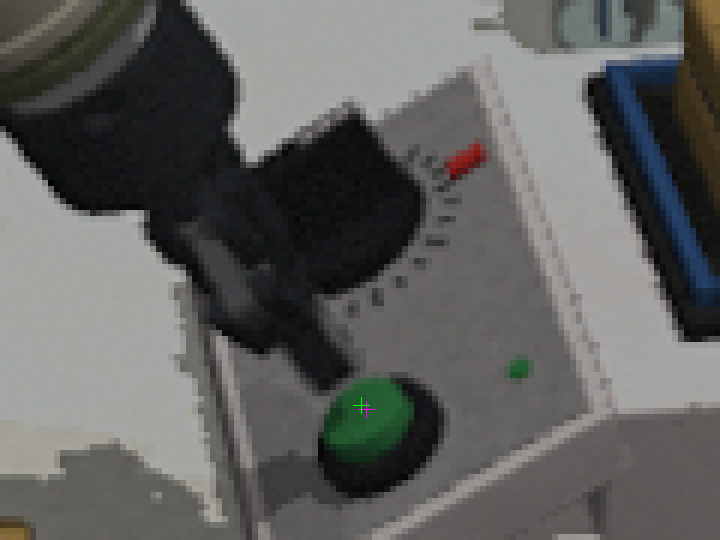

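Emit:
{"method": "drive_tool", "body": {
  "moves": [0.3,0,0.08,0,0,0,0.3,0,0,0,0,0,0.3,0,0,0,0,0,0,0,0,0,0,0]
}}

```text
time: 22.27
tool_pos: [509.0, -47.2, 70.1]
tcp_rot: [176.6, 57.9, -2.2]
ft_force: [-0.5, 0.2, -0.7]
finger_gap: 0.1
```

Emit:
{"method": "drive_tool", "body": {
  "moves": [0.2,0,0,0,0,0,0,0,0,0,0,0]
}}

```text
time: 22.43
tool_pos: [510.2, -47.3, 68.8]
tcp_rot: [176.6, 57.9, -2.2]
ft_force: [-0.1, -0.4, 0.3]
finger_gap: -0.0
```

Emit:
{"method": "drive_tool", "body": {
  "moves": [0.2,0,0,0,0,0,0,0,0,0,0,0]
}}

```text
time: 22.6
tool_pos: [511.3, -47.3, 67.3]
tcp_rot: [176.6, 57.9, -2.2]
ft_force: [-0.1, -0.1, -1.0]
finger_gap: 0.0
```

Run:
```python
from h import *
st(); d=delta(Rd(86.4),B+N*22); print('F along N',sensors.sense()['ft_force']@N)
```

```text
t 22.6 p [511.3 -47.3  67.3] x [ 0.531 -0.02  -0.847] y [ 0.013 -0.999  0.032] yang -89.3 F [-0.1 -0.1 -1. ] gap 0.0 j [-16.9 -33.  141.4  11.9  40.9  65. ]
rot deg [-0.07 -0.13  0.05] then shift cm [-1.572 -0.028 -0.002] | before [-1.572 -0.03  -0.006]
F along N -0.7734282752578463
```

Emit:
{"method": "drive_tool", "body": {
  "moves": [0.2,0,0,0,0,0,0,0,0,0,0,0]
}}

```text
time: 22.77
tool_pos: [512.4, -47.4, 65.6]
tcp_rot: [176.6, 57.9, -2.2]
ft_force: [-0.7, 0.1, -0.3]
finger_gap: -0.2
```

Emit:
{"method": "drive_tool", "body": {
  "moves": [0.2,0,0,0,0,0,0,0,0,0,0,0]
}}

```text
time: 22.93
tool_pos: [513.4, -47.4, 63.8]
tcp_rot: [176.6, 57.9, -2.2]
ft_force: [-0.3, 0.4, 0.2]
finger_gap: -0.1
```

Emit:
{"method": "drive_tool", "body": {
  "moves": [0.2,0,0,0,0,0,0,0,0,0,0,0]
}}

```text
time: 23.1
tool_pos: [514.6, -47.5, 62.3]
tcp_rot: [176.6, 57.9, -2.2]
ft_force: [-0.9, -0.4, 2.9]
finger_gap: -0.2
```

Run:
```python
from h import *
st(); d=delta(Rd(86.4),B+N*22); print('F along N',sensors.sense()['ft_force']@N)
cap('side','s19');s=Cam('s19');crop(s,[347,235],'s19c.png',pts=[s.proj(cur()[2])[0],s.proj(B+22*N)[0]])
```

```text
t 23.1 p [514.6 -47.5  62.3] x [ 0.532 -0.02  -0.847] y [ 0.013 -0.999  0.032] yang -89.3 F [-0.9 -0.4  2.9] gap -0.2 j [-16.7 -31.5 141.1  12.1  39.7  64.8]
rot deg [-0.07 -0.14  0.05] then shift cm [-2.164 -0.031  0.018] | before [-2.164 -0.033  0.013]
F along N 2.9094468892785836
s19c.png origin 287 190 x 6
```

View pics/s19c.png

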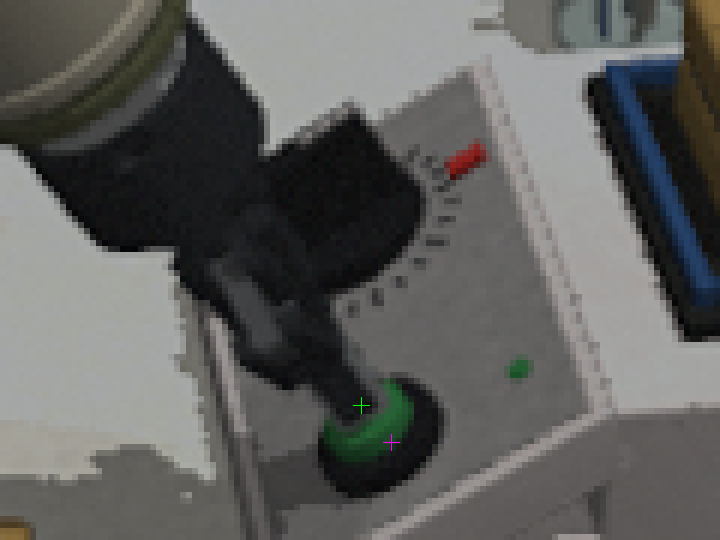

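Emit:
{"method": "drive_tool", "body": {
  "moves": [0.2,0,0,0,0,0,0,0,0,0,0,0]
}}

```text
time: 23.32
tool_pos: [515.7, -47.5, 60.7]
tcp_rot: [176.6, 57.9, -2.2]
ft_force: [-1.9, 0.5, 2.6]
finger_gap: -0.0
```

Emit:
{"method": "drive_tool", "body": {
  "moves": [0.2,0,0,0,0,0,0,0,0,0,0,0]
}}

```text
time: 23.48
tool_pos: [516.8, -47.5, 59.0]
tcp_rot: [176.6, 57.9, -2.2]
ft_force: [-3.4, -0.5, 4.4]
finger_gap: 0.1
```

Emit:
{"method": "drive_tool", "body": {
  "moves": [0.1,0,0,0,0,0,0,0,0,0,0,0]
}}

```text
time: 23.65
tool_pos: [517.3, -47.6, 58.2]
tcp_rot: [176.6, 57.9, -2.2]
ft_force: [-3.4, 0.7, 4.8]
finger_gap: 0.2
```

Emit:
{"method": "drive_tool", "body": {
  "moves": [0.1,0,0,0,0,0,0,0,0,0,0,0]
}}

```text
time: 23.82
tool_pos: [517.6, -47.6, 58.0]
tcp_rot: [176.5, 57.9, -2.2]
ft_force: [-22.8, 1.7, 21.7]
finger_gap: 0.2
```

Emit:
{"method": "drive_tool", "body": {
  "moves": [-0.1,0,0,0,0,0,-0.3,0,0,0,0,0,-0.5,0,0,0,0,0,-1,0,0,0,0,0,-1,0,0,0,0,0,-1,0,0,0,0,0,0,0,0,0,0,0]
}}

```text
time: 24.4
tool_pos: [497.3, -47.1, 92.2]
tcp_rot: [176.5, 57.7, -2.3]
ft_force: [0.8, -0.1, 0.7]
finger_gap: 0.1
```

```bash
python3 - <<'E'
from h import *
st(); _,R,p=cur(); print('world up 6cm in tool', R.T@[0,0,6])
cap('side','s20');s=Cam('s20');crop(s,[370,230],'s20c.png')
cap('top','t20');s=Cam('t20');crop(s,[310,195],'t20c.png')
cv2.imwrite('pics/s20.png',Cam('s20').im[:,:,::-1])
E
python3 dm.py t20 s20 | tail -20
```

```text
t 24.4 p [497.3 -47.1  92.2] x [ 0.533 -0.021 -0.846] y [ 0.012 -0.999  0.033] yang -89.3 F [ 0.8 -0.1  0.7] gap 0.1 j [-17.6 -39.8 142.7  11.3  46.4  65.6]
world up 6cm in tool [-5.07347073  0.19655817 -3.19707048]
s20c.png origin 310 185 x 6
t20c.png origin 250 150 x 6
[[281.4, 211.0, 39.0], [281.2, 212.0, 37.0], [280.9, 213.0, 22.0], [280.8, 214.0, 34.0], [280.7, 215.0, 36.0], [280.6, 216.0, 49.0], [280.5, 217.0, 75.0], [280.5, 218.0, 83.0], [280.7, 219.0, 75.0], [280.7, 220.0, 75.0], [280.8, 221.0, 71.0], [280.8, 222.0, 73.0], [281.0, 223.0, 80.0], [281.0, 224.0, 65.0], [281.1, 225.0, 70.0], [281.2, 226.0, 62.0], [281.0, 227.0, 34.0]]
line ang -1.1521326905816216 offset at o 0.02141610776115499 extent [45.0520417  42.57455761 40.08433412 37.608201   35.12377584 32.63046485
 30.14102025 27.65241036 25.16524352 22.66907941 20.17230759 17.66419404
 15.15968839 12.64693553 10.12982542  7.60988565  5.06850149]
195 [-3.6 62.8] 36.0 -3.3
196 [-3.6 60.3] 149.0 -3.4
197 [-3.5 57.8] 250.0 -3.5
198 [-3.2 55.3] 246.0 -3.3
199 [-3.1 52.8] 252.0 -3.4
200 [-2.8 50.3] 256.0 -3.2
201 [-2.7 47.8] 223.0 -3.2
202 [-2.7 45.3] 140.0 -3.4
proj axis pts [[282.53500685 218.59802051]] [[281.06135679 229.00255925]]
top-face line ang -3.641058298332686 off 0.7948974591661226
outer end [-1.09513275 30.14102025] -2.080848448011655
-2 [[280.97, 227.03], [280.53, 217.07]] [[281.78, 203.58], [281.49, 199.37]]
-3 [[280.93, 227.03], [280.29, 217.07]] [[281.48, 203.59], [281.1, 199.37]]
-3.7 [[280.91, 227.03], [280.13, 217.08]] [[281.27, 203.59], [280.82, 199.38]]
-5 [[280.86, 227.03], [279.83, 217.09]] [[280.87, 203.61], [280.31, 199.4]]
```

View pics/s20.png

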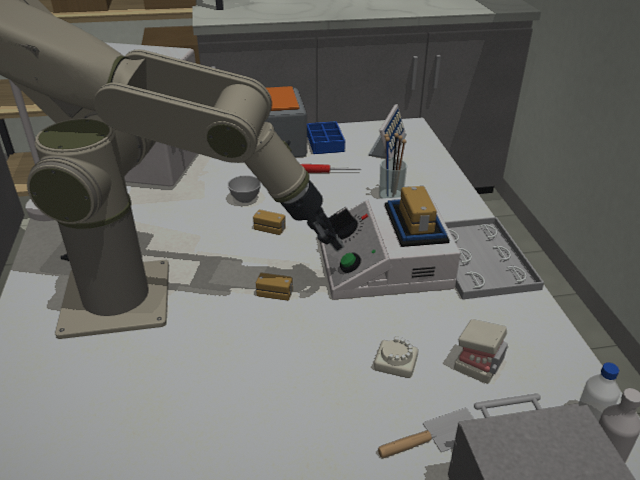

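View pics/t20c.png

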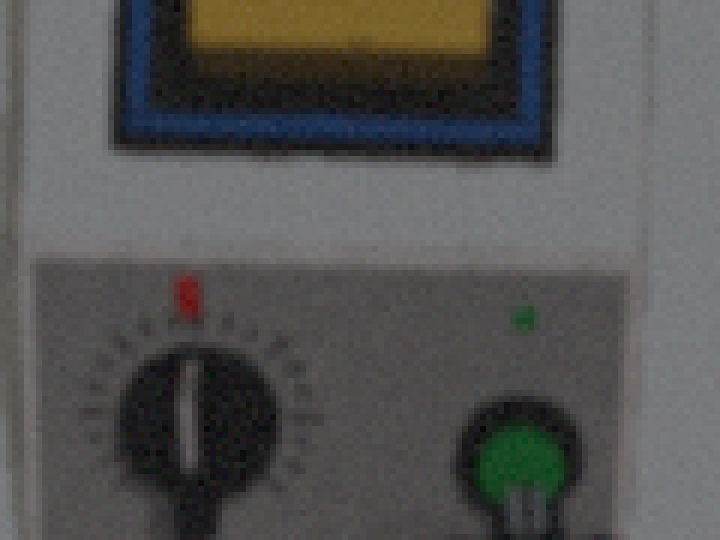

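Run:
```python
from h import *
st(); print(r.hand_in())
```

```text
t 24.5 p [497.3 -47.   90.8] x [ 0.533 -0.021 -0.846] y [ 0.012 -0.999  0.032] yang -89.3 F [ 0.3 -0.2 -0.9] gap -0.4 j [-17.6 -39.6 142.7  11.3  46.2  65.6]
the job is handed in; nothing more can be done
None
```

The job is done and handed in at 24.5 s. I set the large flask flat inside the blue rim, turned the dial clockwise to the red marker, then pressed the start button to its stop (about 31 N) and let it spring back.

**Last checks:**
- **Flask:** it stands level and clear of the rim all round.
- **Marker:** it stayed at about -3.4° from straight up the panel, so it did not shift.
- **Dial:** the pointer line read -2.1° to -3.6° in the camera, depending on how I fitted it. The tool angle when I let go gave -3.7°. The setting is therefore good to about 1°.
- **Rest of the bench:** everything else looks where it was in the last side picture.

**Disagreements:**
- **Fingertips:** they end about 17 to 20 mm short of the reported tool point, in both the pictures and the button contact. I allowed for this in the grips and the press.
- **Joint 3:** it finished at 142.7°, close to its 143.12° limit, but I saw no reading past it.

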